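Fill the thread box and hold its lid at the point of balance

ROBOT

A 6-joint arm with a two-finger parallel gripper is mounted at the origin on a cart in front of the work surface, level with it; the furniture and walls round the work are solid. World frame = base frame: x ahead of the robot, y to its left, z up, the work surface at z = 0. Lengths are in m, angles in rad, forces in N, time in s.
With the tool pointing down it reaches from about 0.35 to 0.85 m from the base axis. Payload 8.1 kg.
Tool frame: the origin (TCP) lies on the centre line of the jaws, within the pads' length; the fingertips stand robot.finger_overhang ahead of it and the grasp point (between the pads) lies 5 mm behind it (robot.finger_overhang is the distance from the TCP to the fingertips, in m); z points along the fingers, y is the direction in which the jaws open and shut (so a half turn about z gives the same grasp; the last joint's range is limited). The gripper opens to 93 mm and grips with 3 to 60 N. Pads are 15 mm wide; open, the fingers measure 128 mm over their backs; the gripper's body (75 mm by 188 mm) begins 65 mm behind the grasp point.
Start: joints at [1.163, 0.13, 1.488, -0, 1.523, -0.085], TCP at [0.19, 0.569, 0.202] pointing down, gripper open.
Joint ranges: [-2.96, 2.96], [-0.89, 2.26], [0.02, 2.5], [-1.34, 4.48], [0, 2.73], [-2.66, 2.66]. Speed limits (rad/s): [2.39, 2.39, 2.79, 3.14, 3.14, 3.14].

INTERFACE

Orientations are given as a rotation vector (axis times angle).
In Python, from plant import robot gives the robot as it stands. The module is installed in compiled form; this text tells all that it offers.
- The arm moves only by the tool carry_out, never from a script. Its argument "commands" is a list that holds one entry, the list of rows, each a list of 4 numbers: the shift along the tool's x, y, z in cm, then the turn about the tool's z in degrees. In form: [[[tx, ty, tz, roll], ...]]. A call has 1 to 20 rows; each row shifts and turns the commanded pose from where the row before left it, along the tool's axes as they then stand; what a row does not reach is not made up. A row lasts 1/12 s, in which the tool goes at most 41.7 mm and 7.16 degrees, less where a joint would pass 70% of its speed; a pose out of reach is approached as far as the arm can. A call is refused whole if a number of a shift passes 4.17 or a number of a turn 7.16, either way. A call with a gripper value outside its range is refused whole. "claw" is the finger opening in cm, from 0 to 9.3, set as the call begins (left out, the last holds). The fingers move at their own pace and stop on an object; "grip_force" is the grip in N (left out, the last holds). Time passes only in rows, so rows that do not move let the fingers close. It gives the time, the measured TCP pose, the force and the opening at its end, in the units of the state.
- robot.read_state(): the state, without advancing time (a new reading comes with each control period).
- robot.read_camera(name): name is "scene" or "top" or "wrist"; returns the picture (400x640x3 uint8, red, green, blue); there is no depth.
- robot.camera_params(name): a dict with "mtx" (3x3 intrinsics, pixels), "dist_coeffs" ([k1, k2, p1, p2, k3] as OpenCV has them; the pictures are not rectified), "R" (3x3) and "t" (3): a world point X has camera coordinates R X + t. Camera axes: x right, y down, z forward; pixel columns grow to the right and rows downward; lengths in m; the calibration is good to about 2 mm. A picture is of the moment at which its call begins: read the wrist's pose just before it. camera_params takes no time and is no camera call; for the wrist camera it gives the pose at the moment of the call.
- robot.close_job(): hands the job in, once; it reports no verdict.
The state is a dict: "t": time; "q": joint angles; "dq": joint speeds; "joint_torque": joint torques, N m; "tool_pos": TCP position; "orientation": TCP orientation; "force": force on the tool from outside, world axes, zero at the start; "wrist_torque": the same for the moment, N m; "opening": finger opening in m.
Only numpy, scipy, OpenCV 4.12 (cv2) and the standard library are available. Lean on these libraries where they do the work, as an engineer would, in place of code of your own. Each camera call takes 0.05 s, during which the arm holds its last target.

TASK

Finish loading the thread box: stand each of the two loose reels upright in the empty seat next to the reel of its own colour, so that each row is one colour, and let go of them. Then take the open lid by its front rail, swing it forward gently, off its stay, to its point of balance, where its weight leans neither forward nor back; do not let it drop or fall shut. Finish while still holding it there, still and gripped between the fingers, so that I can unhook the stay before we close the box; leave the other things as they are.

Things in the scene. Friction and masses are not known exactly. Their poses are not given: they have to be found in the camera images.
- thread_box: Open wooden box fixed to the counter, 190 deep (x) by 250 mm wide (y), rim 46 mm high, walls 10 mm. Origin: centre of its underside; x toward its hinged rear, y to its left, z up. On the right a seat board, top 26 mm above the counter: four round seats 40 mm across, 10 deep, two rows (front, rear) of two, 76 mm apart both ways. Two diagonal seats are filled, two empty. Left: trough with wax.
- seat_front_left (a point): centre of the floor of the front row's left seat (front: robot side; left: the box's +y). Floor 16 mm above the counter
- seat_front_right (a point): the same for the front row's right seat
- seat_rear_left (a point): the same for the rear row's left seat
- seat_rear_right (a point): the same for the rear row's right seat
- natural_seated_centre (a point): wooden thread reel, 35 mm in diameter at its two flanges and 44 mm high, standing upright; the point is at its centre, 22 mm up. Undyed (cream) thread; already in the front left or the rear right seat
- red_seated_centre (a point): wooden thread reel, 35 mm in diameter at its two flanges and 44 mm high, standing upright; the point is at its centre, 22 mm up. Red thread; already in the other of these two seats
- natural_loose_centre (a point): wooden thread reel, 35 mm in diameter at its two flanges and 44 mm high, standing upright; the point is at its centre, 22 mm up. Undyed (cream) thread, 35 g; stands loose on the counter to the right of the box, to be placed
- red_loose_centre (a point): wooden thread reel, 35 mm in diameter at its two flanges and 44 mm high, standing upright; the point is at its centre, 22 mm up. Red thread, 35 g; stands loose on the counter to the right of the box, to be placed
- reel_natural_loose: the loose cream reel itself; origin at the centre of its underside
- reel_red_loose: the loose red reel itself; origin at the centre of its underside
- box_lid (a joint): lid angle, rad: 0 shut, grows as it swings up and back; 1.82 at the start, leaning back on its stretched brass folding stay, which follows freely. Framed lid 190 x 250 mm, 28 deep, about 0.5 kg, free hinge at the box's rear rim. Its weight balances at 1.40 rad (panel leaning 10 degrees forward of upright, over the box); beyond that it falls back on the stay, short of it it falls shut.
- lid_grip (a point): centre of the lid's solid front rail, half-way along: 179 mm from the hinge, 14 mm outward of the plane through the hinge. Rail 28 mm thick along the lid's normal (grip across this), 22 mm wide toward the hinge, 250 long; lid open, it is the top edge, reached from above. Nearer the hinge the frame is hollow inside, so finger tips may reach past the rail. Axes: lid's own, -x from hinge to rail, z outward
- lid_hinge (a point): middle of the hinge line, on the top of the box's rear rim, 95 mm behind the box's centre and 46 mm above the counter; the hinge runs along the box's y
- wax_cake: cake of beeswax, 38 x 52 x 18 mm, in the box's trough; leave it. Origin: centre of its underside
- paper_weight: brown leather-covered weight, 45 x 85 x 34 mm, left of the box; leave it. Origin: centre of its underside
- tape_roll: roll of masking tape lying flat, 88 mm across, 24 mm high, right of and beyond the box; leave it. Origin: centre of its underside
Not all that is in view belongs to the job. Leave any blue or turquoise look-alike of the reel_natural_loose alone.

How it is judged:
On the way, in this order (a step that is already met when the one before it is completed fails the run):
1. both loose reels stand in the seats next to the reels of their own colour and are let go, the lid still resting back on its stay ((((horizontal distance between natural_loose_centre and seat_front_right below 0.006 m and distance between natural_loose_centre and seat_front_right below 0.0245 m and angle between natural_loose_centre's own z axis and vertical below 0.08 rad) and horizontal distance between natural_seated_centre and seat_front_left below 0.008 m) or ((horizontal distance between natural_loose_centre and seat_rear_left below 0.006 m and distance between natural_loose_centre and seat_rear_left below 0.0245 m and angle between natural_loose_centre's own z axis and vertical below 0.08 rad) and horizontal distance between natural_seated_centre and seat_rear_right below 0.008 m)) and (((horizontal distance between red_loose_centre and seat_front_right below 0.006 m and distance between red_loose_centre and seat_front_right below 0.0245 m and angle between red_loose_centre's own z axis and vertical below 0.08 rad) and horizontal distance between red_seated_centre and seat_front_left below 0.008 m) or ((horizontal distance between red_loose_centre and seat_rear_left below 0.006 m and distance between red_loose_centre and seat_rear_left below 0.0245 m and angle between red_loose_centre's own z axis and vertical below 0.08 rad) and horizontal distance between red_seated_centre and seat_rear_right below 0.008 m)) and contact force between the fingers and reel_natural_loose below 0.1 N and contact force between the fingers and reel_red_loose below 0.1 N and value of joint box_lid above 1.75 rad), for 0.2 s.
2. the lid is held at its point of balance (value of joint box_lid between 1.325 and 1.475 rad and velocity of joint box_lid between -0.05 and 0.05 rad/s and contact force between the fingers and box_lid above 3 N), for 0.3 s.
At the end, for the whole second after the job is handed in: Each loose reel stands upright on its seat's floor beside its own colour, within 6 mm of the seat's centre, and is let go; the lid is within 0.075 rad of its balance at 1.40 rad, slower than 0.05 rad/s, and gripped by the fingers with over 3 N (all of step 2 and (((horizontal distance between natural_loose_centre and seat_front_right below 0.006 m and distance between natural_loose_centre and seat_front_right below 0.0245 m and angle between natural_loose_centre's own z axis and vertical below 0.08 rad) and horizontal distance between natural_seated_centre and seat_front_left below 0.008 m) or ((horizontal distance between natural_loose_centre and seat_rear_left below 0.006 m and distance between natural_loose_centre and seat_rear_left below 0.0245 m and angle between natural_loose_centre's own z axis and vertical below 0.08 rad) and horizontal distance between natural_seated_centre and seat_rear_right below 0.008 m)) and (((horizontal distance between red_loose_centre and seat_front_right below 0.006 m and distance between red_loose_centre and seat_front_right below 0.0245 m and angle between red_loose_centre's own z axis and vertical below 0.08 rad) and horizontal distance between red_seated_centre and seat_front_left below 0.008 m) or ((horizontal distance between red_loose_centre and seat_rear_left below 0.006 m and distance between red_loose_centre and seat_rear_left below 0.0245 m and angle between red_loose_centre's own z axis and vertical below 0.08 rad) and horizontal distance between red_seated_centre and seat_rear_right below 0.008 m)) and contact force between the fingers and reel_natural_loose below 0.1 N and contact force between the fingers and reel_red_loose below 0.1 N); the arm keeps its last pose, push and grip.
It fails at once if the lid falls forward (below 1.1 rad) (value of joint box_lid below 1.1 rad).
It fails at once if the lid drops or is flung (faster than 1.5 rad/s) (velocity of joint box_lid above 1.5 rad/s or velocity of joint box_lid below -1.5 rad/s).
It fails at once if a reel already seated is moved out of place (over 12 mm) (distance of any of natural_seated_centre, red_seated_centre from where it was at the start of the episode above 0.012 m).
It fails at once if the wax, the leather weight or the tape is pushed away (over 25 mm) (distance of any of wax_cake, paper_weight, tape_roll from where it was at the start of the episode above 0.025 m).
It also fails if it takes over 72 s, if anything falls off the work surface, if the arm or the gripper's body presses on something with over 40 N, if the wrist force passes 120 N, or if a joint passes its speed limit or range.

## Working session

There is one attempt and no reset: what is moved stays moved. The work goes in short steps, Python scripts to look and compute and a tool call to move; the robot and the scene stay as the last step left them, time stands still between calls to the robot, and variables do not carry over. Pictures are saved under pics/ and viewed, and the job is handed in when it is done.

Besides the shell and the picture viewer there is one more tool, called after "Call:" as name(argument=value, ...), one argument or row to a line, values as JSON. carry_out: Moves the arm, as the interface text tells. Its arguments: {"type":"object","properties":{"commands":{"type":"array","items":{"type":"array","items":{"type":"array","items":{"type":"number"}}}},"claw":{"type":"number"},"grip_force":{"type":"number"}},"required":["commands"]}

```bash
mkdir -p pics; python3 - <<'E'
from plant import robot
import cv2,numpy as np
s=robot.read_state(); print({k:np.round(v,4) for k,v in s.items()}, robot.finger_overhang)
for n in ("scene","top","wrist"):
    im=robot.read_camera(n); cv2.imwrite(f"pics/a_{n}.png",im[:,:,::-1])
    p=robot.camera_params(n); print(n,np.round(p["mtx"],1).tolist(),np.round(p["dist_coeffs"],3),np.round(p["R"],3).tolist(),np.round(p["t"],3))
E
```

```text
{'t': np.float64(0.0), 'q': array([ 1.1626,  0.1312,  1.4893, -0.    ,  1.523 , -0.0854]), 'dq': array([-0.0002, -0.0008, -0.0006, -0.0012, -0.0006, -0.    ]), 'joint_torque': array([ 1.30000e-03, -5.59817e+01, -4.91787e+01,  7.70000e-02,
        3.53000e-02, -1.00000e-04]), 'tool_pos': array([0.1901, 0.5685, 0.2012]), 'orientation': array([-5.0470e-01, -3.1003e+00,  2.8000e-03]), 'force': array([ 0.0091, -0.5396,  0.9437]), 'wrist_torque': array([-0.0287, -0.0295, -0.0018]), 'opening': np.float64(0.0927)} 0.014
scene [[465.1, 0.0, 317.1], [0.0, 465.1, 194.5], [0.0, 0.0, 1.0]] [-0.097  0.     0.     0.     0.   ] [[0.842, -0.54, -0.011], [-0.42, -0.641, -0.643], [0.34, 0.546, -0.766]] [-0.515  0.254  1.09 ]
top [[370.0, 0.0, 322.5], [0.0, 370.0, 198.9], [0.0, 0.0, 1.0]] [-0.076  0.     0.     0.     0.   ] [[-0.009, -1.0, 0.007], [-0.993, 0.008, -0.119], [0.119, -0.008, -0.993]] [-0.044  0.58   1.064]
wrist [[304.7, 0.0, 318.7], [0.0, 304.7, 198.4], [0.0, 0.0, 1.0]] [0.008 0.    0.    0.    0.   ] [[0.317, 0.948, -0.001], [0.904, -0.302, 0.302], [0.286, -0.097, -0.953]] [-0.599 -0.035  0.392]
```

View pics/a_scene.png

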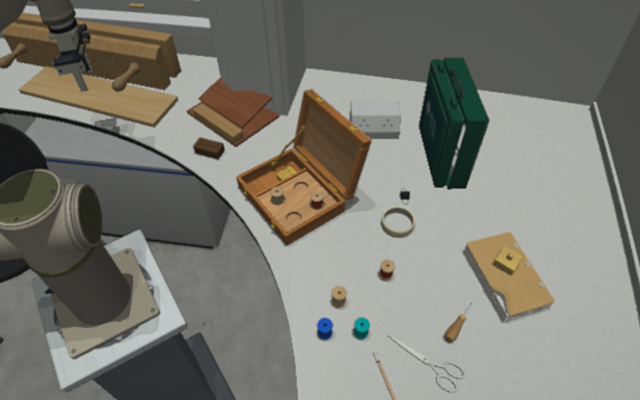

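View pics/a_top.png

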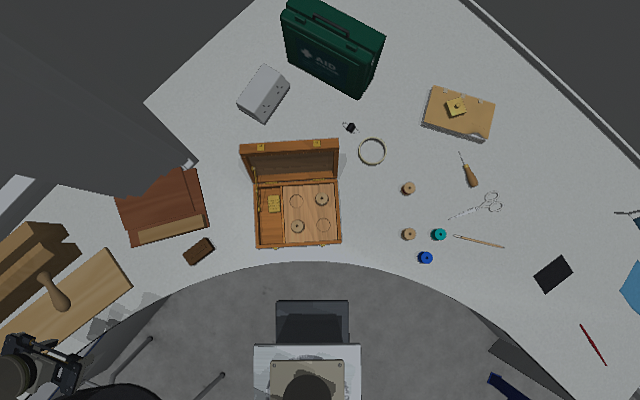

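View pics/a_wrist.png

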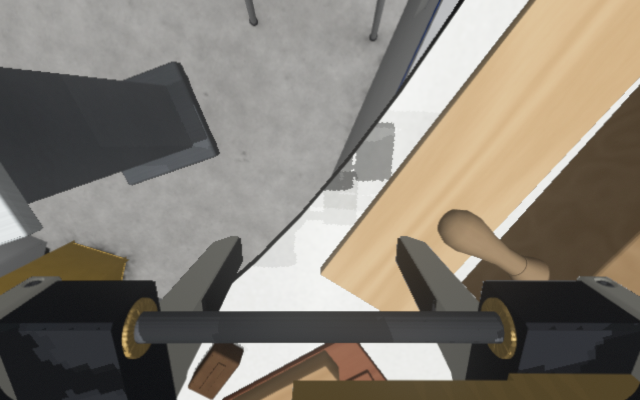

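```bash
cat > h.py <<'E'
import numpy as np,cv2
from plant import robot
from scipy.spatial.transform import Rotation as Rn
def proj(n,X,p=None):
    p=p or robot.camera_params(n)
    X=np.atleast_2d(np.asarray(X,float))
    return cv2.projectPoints(X,cv2.Rodrigues(np.array(p["R"]))[0],np.array(p["t"],float),np.array(p["mtx"]),np.array(p["dist_coeffs"]))[0][:,0]
def back(n,uv,z,p=None):
    p=p or robot.camera_params(n)
    uv=np.atleast_2d(np.asarray(uv,float))
    d=cv2.undistortPoints(uv[:,None],np.array(p["mtx"]),np.array(p["dist_coeffs"]))[:,0]
    R=np.array(p["R"]);t=np.array(p["t"]); C=-R.T@t
    D=np.c_[d,np.ones(len(d))]@R
    return C+D*((z-C[2])/D[:,2])[:,None]
E
python3 - <<'E'
from h import *
im=cv2.imread("pics/a_top.png"); a=im[125:260,225:355]; b=im[170:275,380:460]
cv2.imwrite("pics/c1.png",cv2.resize(a,None,fx=4.4,fy=4.4,interpolation=cv2.INTER_CUBIC))
cv2.imwrite("pics/c2.png",cv2.resize(b,None,fx=5,fy=5,interpolation=cv2.INTER_CUBIC))
im=cv2.imread("pics/a_scene.png"); a=im[85:250,230:380]; b=im[175:345,310:420]
a=cv2.resize(a,(400,440),interpolation=cv2.INTER_CUBIC);b=cv2.resize(b,(285,440),interpolation=cv2.INTER_CUBIC)
cv2.imwrite("pics/c3.png",np.hstack([a,b]))
E
```

```text
(no output)
```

View pics/c1.png

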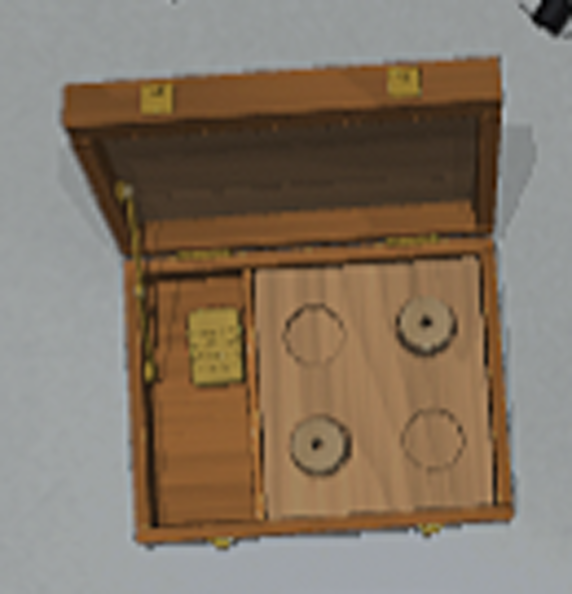

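View pics/c2.png

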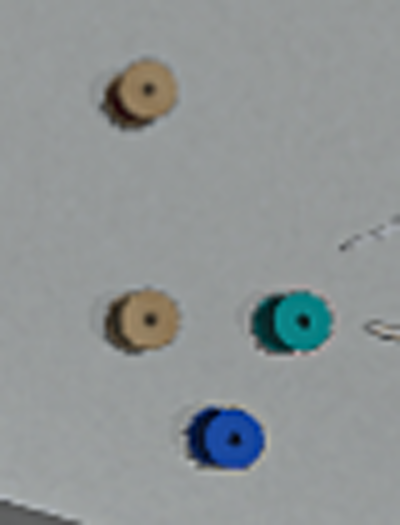

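View pics/c3.png

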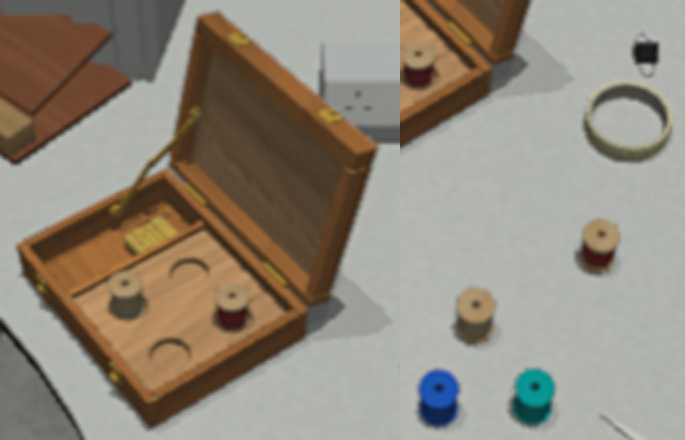

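```bash
python3 - <<'E'
from h import *
for n in("scene","top"):
    p=robot.camera_params(n);print(n,-np.array(p["R"]).T@p["t"])
c=lambda u,v:(225+u/4.4,125+v/4.4)
d=lambda u,v:(380+u/5,170+v/5)
print("RL seat",back("top",c(315,335),.026),"FR",back("top",c(433,440),.026))
print("FL reel",back("top",c(320,444),.060),"RR",back("top",c(426,324),.060))
print("red",back("top",d(148,90),.044),"cream",back("top",d(150,320),.044),"blue",back("top",d(235,440),.044),"turq",back("top",d(303,321),.044))
print("rim front L,R; rear L,R",back("top",[c(134,536),c(512,514),c(122,258),c(496,238)],.046))
s=lambda u,v:(310+(u-400)/285*110,175+v/440*170)
print("scene red,cream top",back("scene",[s(600,236),s(476,304)],.044))
s=lambda u,v:(230+u/400*150,85+v/440*165)
print("scene RR,FL reel",back("scene",[s(233,295),s(125,284)],.06))
# tape
print("tape",back("top",(372,151),.024))
E
```

```text
scene [ 0.16943922 -0.70979178  0.99209118]
top [ 0.44920809 -0.03990638  1.12571805]
RL seat [[0.57484774 0.02891143 0.026     ]] FR [[ 0.50290509 -0.05067097  0.026     ]]
FL reel [[0.49921392 0.02356135 0.06      ]] RR [[ 0.57769588 -0.04639896  0.06      ]]
red [[ 0.60945715 -0.30770702  0.044     ]] cream [[ 0.47324098 -0.30404576  0.044     ]] blue [[ 0.40276835 -0.35196518  0.044     ]] turq [[ 0.47151511 -0.3951453   0.044     ]]
rim front L,R; rear L,R [[ 0.44007173  0.14724606  0.046     ]
 [ 0.45267143 -0.10217255  0.046     ]
 [ 0.62566182  0.15753505  0.046     ]
 [ 0.63729065 -0.09405961  0.046     ]]
scene red,cream top [[ 0.60910219 -0.31107947  0.044     ]
 [ 0.4754993  -0.30625893  0.044     ]]
scene RR,FL reel [[ 0.58135758 -0.04946773  0.06      ]
 [ 0.49970101  0.02093021  0.06      ]]
tape [[ 0.7275456  -0.20126154  0.024     ]]
```

```bash
cat >> h.py <<'E'
def st():
    s=robot.read_state(); T=Rn.from_rotvec(s["orientation"]).as_matrix(); return s,np.array(s["tool_pos"]),T
def go(X):
    s,p,T=st(); d=T.T@(np.asarray(X)-p)*100; print("t %.2f pos %s yawY %.2f deg  shift cm %s  rows>=%.1f  open %.4f F %s"%(s["t"],np.round(p,4),np.degrees(np.arctan2(T[1,1],T[0,1])),np.round(d,2),np.abs(np.linalg.norm(d))/4.17,s["opening"],np.round(s["force"],2)))
E
python3 - <<'E'
from h import *
s,p,T=st(); print(np.round(T,3))
q=robot.camera_params("wrist"); C=-np.array(q["R"]).T@q["t"]; print("cam in tool",T.T@(C-p),"axes in tool (rows)",np.round(np.array(q["R"])@T,3))
go([.42,.1,.32])
E
```

```text
[[-0.948  0.317 -0.001]
 [ 0.317  0.948 -0.001]
 [ 0.    -0.001 -1.   ]]
cam in tool [ 0.08533275 -0.00039971 -0.18170752] axes in tool (rows) [[ 0.     1.    -0.   ]
 [-0.953  0.    -0.302]
 [-0.302  0.     0.953]]
t 0.15 pos [0.1901 0.5686 0.2014] yawY 71.50 deg  shift cm [-36.66 -37.16 -11.81]  rows>=12.8  open 0.0927 F [ 0.71  0.62 -0.2 ]
```

Call:
carry_out(
  commands=[
    [[-2.44,-2.48,-0.8,0],[-2.44,-2.48,-0.8,0],[-2.44,-2.48,-0.8,0],[-2.44,-2.48,-0.8,0],[-2.44,-2.48,-0.8,0],[-2.44,-2.48,-0.8,0],[-2.44,-2.48,-0.8,0],[-2.44,-2.48,-0.8,0],[-2.44,-2.48,-0.8,0],[-2.44,-2.48,-0.8,0],[-2.44,-2.48,-0.8,0],[-2.44,-2.48,-0.8,0],[-2.44,-2.48,-0.8,0],[-2.44,-2.48,-0.8,0],[-2.44,-2.48,-0.8,0],[0,0,0,-7.13],[0,0,0,-7.13],[0,0,0,-7.13],[0,0,0,0],[0,0,0,0]],
  ],
)

```text
t: 1.82
tool_pos: [0.4193, 0.1001, 0.322]
orientation: [0.073, -3.14, 0.0]
force: [1.1, 0.8, 0.7]
opening: 0.0928
```

```bash
python3 - <<'E'
from h import *
import json
go([.47,-.25,.3])
q=robot.camera_params("wrist")
im=robot.read_camera("wrist"); cv2.imwrite("pics/w1.png",im[:,:,::-1])
json.dump({k:np.array(v).tolist() for k,v in q.items()},open("w1.json","w"))
E
```

```text
t 1.82 pos [0.4193 0.1001 0.322 ] yawY 92.66 deg  shift cm [ -3.44 -35.2    2.2 ]  rows>=8.5  open 0.0928 F [1.13 0.81 0.74]
```

View pics/w1.png

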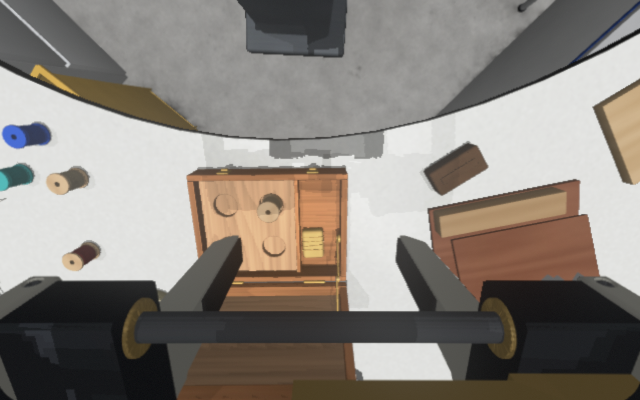

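Call:
carry_out(
  commands=[
    [[0.3,-3.6,1.6,0],[0.3,-3.6,1.6,0],[0.3,-3.6,1.6,0],[0,0,1,0],[0,0,0,0],[0,0,0,0]],
  ],
)

```text
t: 2.37
tool_pos: [0.4155, -0.0078, 0.264]
orientation: [0.075, -3.14, -0.001]
force: [-0.0, 0.4, 1.3]
opening: 0.093
```

```bash
cat >> h.py <<'E'
import json
def snap(name,n="wrist"):
    q=robot.camera_params(n); im=robot.read_camera(n)
    cv2.imwrite(f"pics/{name}.png",im[:,:,::-1]); json.dump({k:np.array(v).tolist() for k,v in q.items()},open(f"{name}.json","w"))
def P(name): return json.load(open(f"{name}.json"))
E
python3 - <<'E'
from h import *
go([.47,-.25,.3]); snap("w2")
im=cv2.imread("pics/w2.png"); cv2.imwrite("pics/w2c.png",cv2.resize(im[130:310,200:440],None,fx=3.3,fy=3.3,interpolation=cv2.INTER_CUBIC))
E
```

```text
t 2.37 pos [ 0.4155 -0.0078  0.264 ] yawY 92.73 deg  shift cm [ -4.29 -24.45  -3.63]  rows>=6.0  open 0.0930 F [-0.04  0.4   1.29]
```

View pics/w2c.png

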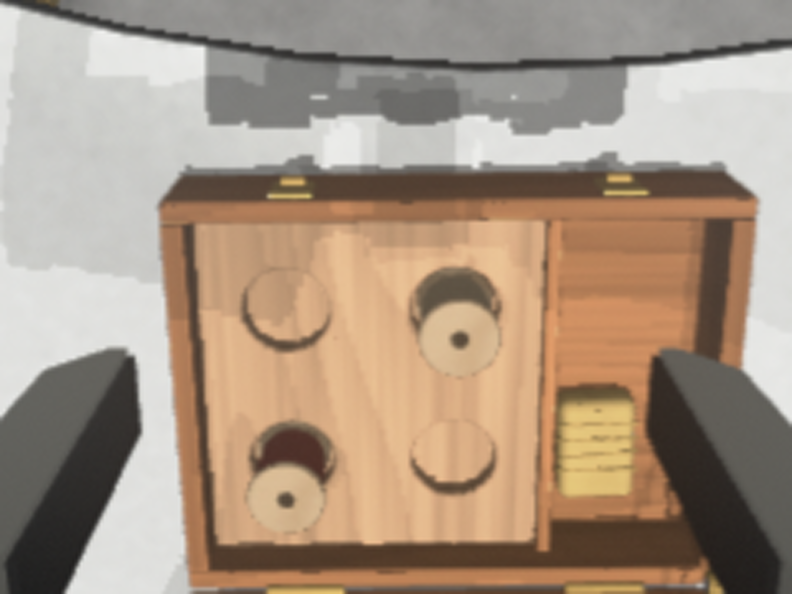

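```bash
python3 - <<'E'
from h import *
p=P("w2"); c=lambda L:[(200+u/3.3,130+v/3.3) for u,v in L]
print("seats FR,RL\n",back("wrist",c([(286,308),(453,456)]),.026,p))
print("reels FL,RR\n",back("wrist",c([(459,339),(286,499)]),.060,p))
print("rim FR FL RR\n",back("wrist",c([(160,203),(757,200),(190,586)]),.046,p))
print("partition top edge z.026/.046",back("wrist",c([(545,400)]),.03,p),back("wrist",c([(545,400)]),.046,p))
E
```

```text
seats FR,RL
 [[ 0.5038199  -0.05104117  0.026     ]
 [ 0.57525585  0.02889092  0.026     ]]
reels FL,RR
 [[ 0.50026454  0.02442468  0.06      ]
 [ 0.58021641 -0.04639176  0.06      ]]
rim FR FL RR
 [[ 0.45123858 -0.10200459  0.046     ]
 [ 0.43817942  0.14451487  0.046     ]
 [ 0.63818635 -0.09184984  0.046     ]]
partition top edge z.026/.046 [[0.5419448  0.06872922 0.03      ]] [[0.53380284 0.06561819 0.046     ]]
```

```bash
python3 - <<'E'
from h import *
go([.50,-.306,.17])
E
```

```text
t 2.42 pos [ 0.416  -0.0074  0.2648] yawY 92.84 deg  shift cm [ -6.91 -30.24   9.48]  rows>=7.8  open 0.0930 F [ 0.49 -0.13 -0.71]
```

Call:
carry_out(
  commands=[
    [[-0.7,-3,0.95,0],[-0.7,-3,0.95,0],[-0.7,-3,0.95,0],[-0.7,-3,0.95,0],[-0.7,-3,0.95,0],[-0.7,-3,0.95,0],[-0.7,-3,0.95,0],[-0.7,-3,0.95,0],[-0.7,-3,0.95,0],[-0.7,-3,0.95,0],[0,0,0,0],[0,0,0,0]],
  ],
  claw=6.5,
  grip_force=8,
)

```text
t: 3.42
tool_pos: [0.5019, -0.3039, 0.1687]
orientation: [0.079, -3.14, -0.002]
force: [0.1, -0.0, -0.3]
opening: 0.065
```

```bash
python3 - <<'E'
from h import *
go([.474,-.306,.1]); snap("w3")
E
```

```text
t 3.42 pos [ 0.5019 -0.3039  0.1687] yawY 92.87 deg  shift cm [ 2.79 -0.08  6.88]  rows>=1.8  open 0.0650 F [ 0.11 -0.01 -0.25]
```

View pics/w3.png

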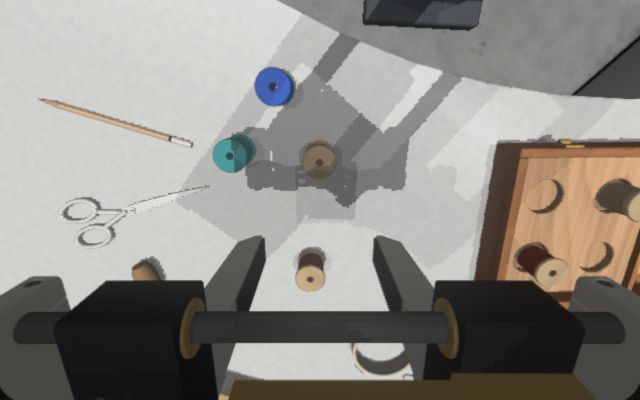

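```bash
python3 - <<'E'
from h import *
im=cv2.imread("pics/w3.png"); a=im[125:195,285:355]; b=im[240:300,280:350]
cv2.imwrite("pics/w3c.png",np.hstack([cv2.resize(a,(390,390),interpolation=cv2.INTER_CUBIC),cv2.resize(b,(390,390),interpolation=cv2.INTER_CUBIC)]))
E
```

```text
(no output)
```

View pics/w3c.png

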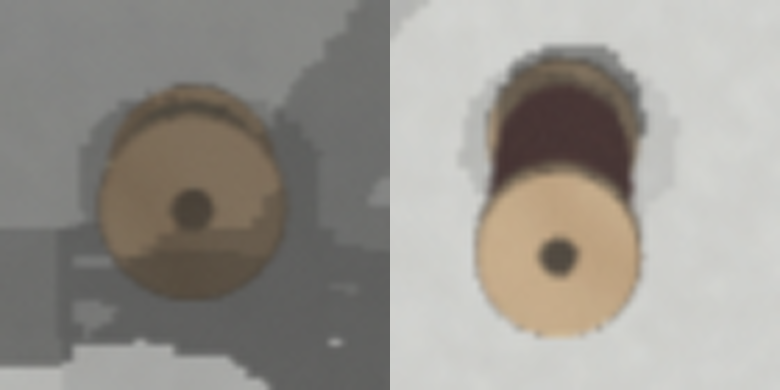

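```bash
python3 - <<'E'
from h import *
r=back("wrist",[(319.5,162.2),(310.2,279.1)],.044,P("w3")); print(r)
go([r[0,0],r[0,1],.044])
E
```

```text
[[ 0.47487899 -0.3044338   0.044     ]
 [ 0.61121929 -0.30817885  0.044     ]]
t 3.47 pos [ 0.502  -0.3033  0.1696] yawY 92.92 deg  shift cm [ 2.72  0.02 12.56]  rows>=3.1  open 0.0654 F [-0.28 -0.08  0.34]
```

Call:
carry_out(
  commands=[
    [[0.9,0,2,0],[0.9,0,2,0],[0.9,0,2,0],[0,0,2,0],[0,0,2,0],[0,0,1.5,0],[0,0,1,0],[0,0,0,0],[0,0,0,0]],
  ],
)

```text
t: 4.22
tool_pos: [0.4747, -0.3048, 0.0451]
orientation: [-0.081, 3.14, -0.0]
force: [-0.2, 0.2, 0.2]
opening: 0.0655
```

```bash
python3 - <<'E'
from h import *
go([.4745,-.3044,.044]); snap("w4")
im=cv2.imread("pics/w4.png"); cv2.imwrite("pics/w4c.png",cv2.resize(im[150:310,200:440],None,fx=3,fy=3,interpolation=cv2.INTER_CUBIC))
E
```

```text
t 4.22 pos [ 0.4747 -0.3048  0.0451] yawY 92.97 deg  shift cm [0.01 0.04 0.11]  rows>=0.0  open 0.0655 F [-0.23  0.19  0.22]
```

View pics/w4c.png

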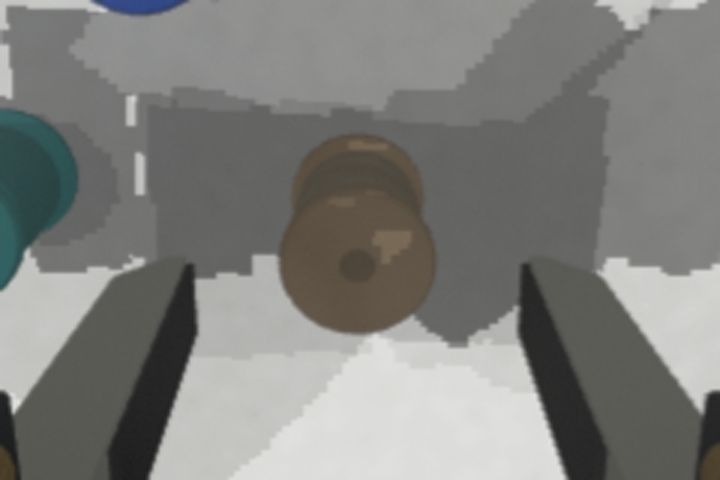

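Call:
carry_out(
  commands=[
    [[0,0,0.2,0],[0,0,0,0],[0,0,0,0],[0,0,0,0],[0,0,0,0],[0,0,0,0],[0,0,0,0],[0,0,0,0]],
  ],
  claw=2.5,
  grip_force=8,
)

```text
t: 4.93
tool_pos: [0.4739, -0.3057, 0.0422]
orientation: [0.079, -3.141, -0.0]
force: [0.1, 0.2, -0.0]
opening: 0.0253
```

```bash
python3 - <<'E'
from h import *
go([.4745,-.3044,.044]); snap("w5")
im=cv2.imread("pics/w5.png"); cv2.imwrite("pics/w5c.png",cv2.resize(im[150:310,200:440],None,fx=3,fy=3,interpolation=cv2.INTER_CUBIC))
E
```

```text
t 4.93 pos [ 0.4739 -0.3057  0.0422] yawY 92.89 deg  shift cm [-0.06  0.12 -0.18]  rows>=0.1  open 0.0253 F [ 0.09  0.16 -0.01]
```

View pics/w5c.png

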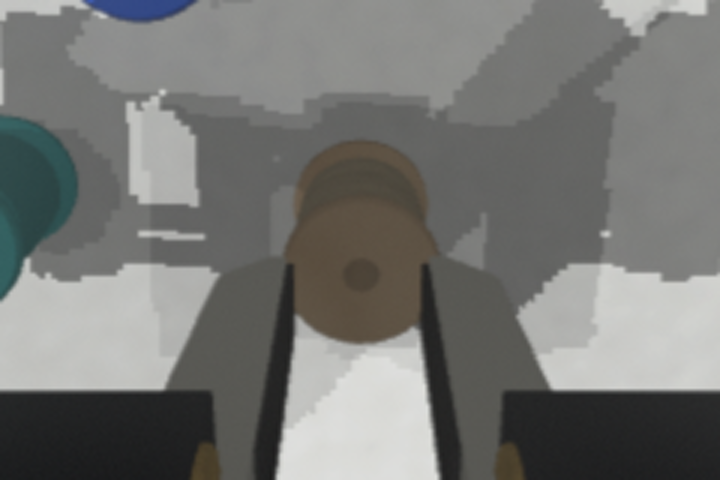

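Call:
carry_out(
  commands=[
    [[0,0,0,0],[0,0,0,0],[0,0,0,0]],
  ],
  claw=1.5,
  grip_force=8,
)

```text
t: 5.23
tool_pos: [0.4739, -0.3056, 0.0422]
orientation: [0.079, -3.141, -0.0]
force: [0.3, 0.0, -0.2]
opening: 0.0156
```

```bash
python3 - <<'E'
from h import *
snap("w6"); snap("s6","scene")
im=cv2.imread("pics/w6.png"); a=cv2.resize(im[190:290,250:390],None,fx=4,fy=4,interpolation=cv2.INTER_CUBIC)
im=cv2.imread("pics/s6.png"); b=cv2.resize(im[230:340,290:400],(400,400),interpolation=cv2.INTER_CUBIC)
cv2.imwrite("pics/w6c.png",a);cv2.imwrite("pics/s6c.png",b)
E
```

```text
(no output)
```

View pics/w6c.png

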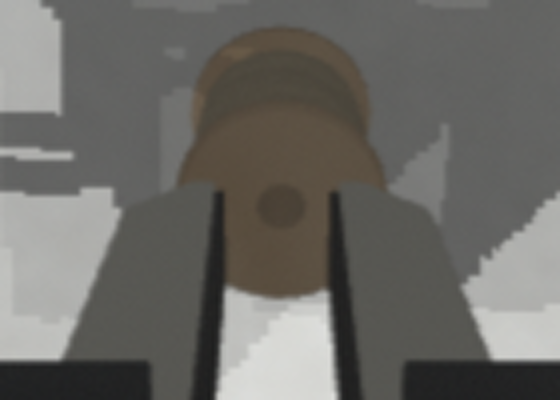

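View pics/s6c.png

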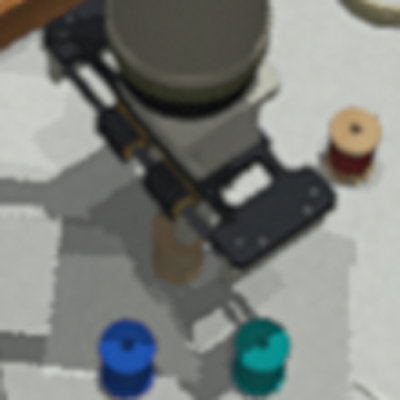

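Call:
carry_out(
  commands=[
    [[0,0,0,0],[0,0,0,0],[0,0,0,0],[0,0,0,0],[0,0,0,0]],
  ],
  claw=6.5,
)

```text
t: 5.75
tool_pos: [0.474, -0.3056, 0.0422]
orientation: [0.079, -3.141, -0.0]
force: [0.7, -0.1, 0.1]
opening: 0.044
```

Call:
carry_out(
  commands=[
    [[0,0,0.7,0],[0,0,0.7,0],[0,0,0.6,0],[0,0,0,0],[0,0,0,0]],
  ],
)

```text
t: 6.17
tool_pos: [0.4733, -0.3051, 0.0211]
orientation: [0.079, -3.139, -0.002]
force: [0.5, -0.3, 0.1]
opening: 0.0649
```

```bash
python3 - <<'E'
from h import *
go([.4745,-.3044,.022]); snap("w7"); snap("s7","scene")
im=cv2.imread("pics/w7.png"); a=cv2.resize(im[160:290,220:420],None,fx=3,fy=3,interpolation=cv2.INTER_CUBIC)
im=cv2.imread("pics/s7.png"); b=cv2.resize(im[230:340,290:400],(390,390),interpolation=cv2.INTER_CUBIC)
cv2.imwrite("pics/w7c.png",a);cv2.imwrite("pics/s7c.png",b)
print(proj("wrist",[robot.read_state()["tool_pos"]]))
E
```

```text
t 6.17 pos [ 0.4733 -0.3051  0.0211] yawY 92.89 deg  shift cm [-0.13  0.06 -0.09]  rows>=0.0  open 0.0649 F [ 0.54 -0.33  0.14]
[[318.89542635 239.01884549]]
```

View pics/w7c.png

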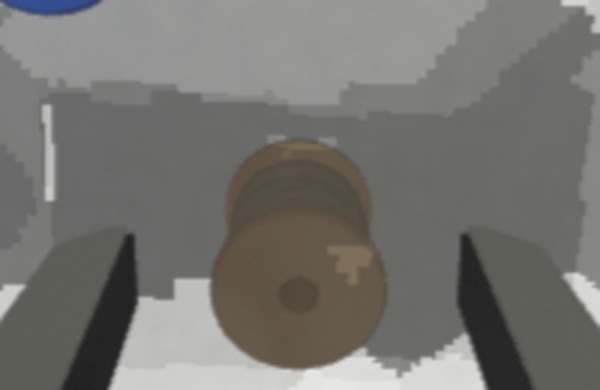

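View pics/s7c.png

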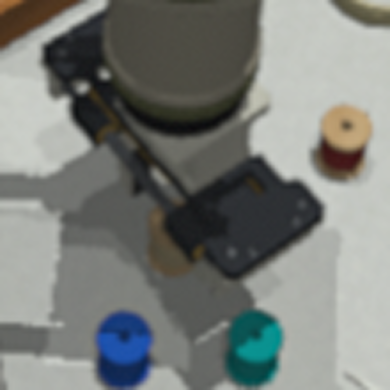

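Call:
carry_out(
  commands=[
    [[0,0,0.3,0],[0,0,0,0],[0,0,0,0],[0,0,0,0],[0,0,0,0],[0,0,0,0],[0,0,0,0],[0,0,0,0]],
  ],
  claw=2.5,
  grip_force=8,
)

```text
t: 6.93
tool_pos: [0.474, -0.3057, 0.0194]
orientation: [-0.079, 3.14, -0.0]
force: [0.1, 1.5, 0.6]
opening: 0.0331
```

```bash
python3 - <<'E'
from h import *
go([.4745,-.3044,.022]); snap("w8"); 
im=cv2.imread("pics/w8.png"); a=cv2.resize(im[160:290,220:420],None,fx=3,fy=3,interpolation=cv2.INTER_CUBIC)
cv2.imwrite("pics/w8c.png",a)
E
```

```text
t 6.93 pos [ 0.474  -0.3057  0.0194] yawY 92.89 deg  shift cm [-0.05  0.12 -0.26]  rows>=0.1  open 0.0331 F [0.11 1.5  0.65]
```

View pics/w8c.png

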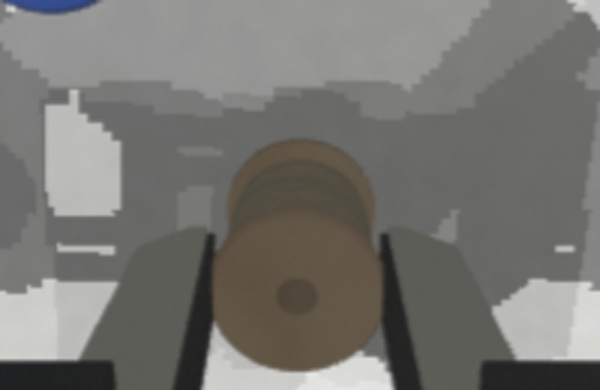

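```bash
python3 - <<'E'
from h import *
def crop(n,u,v,w=25,h=25,s=14):
    im=cv2.imread(f"pics/{n}.png"); return cv2.resize(im[v-h//2:v-h//2+h,u-w//2:u-w//2+w],None,fx=s,fy=s,interpolation=cv2.INTER_NEAREST)
A=np.hstack([crop("w2",240,240),crop("w7",264,240)]);B=np.hstack([crop("w8",288,240),crop("w6",303,240)])
cv2.imwrite("pics/tips.png",np.vstack([A,B])[:600*2])
print(A.shape)
im=np.vstack([A,B]); cv2.imwrite("pics/tips.png",cv2.resize(im,(600,600),interpolation=cv2.INTER_AREA))
E
```

```text
(350, 700, 3)
```

View pics/tips.png

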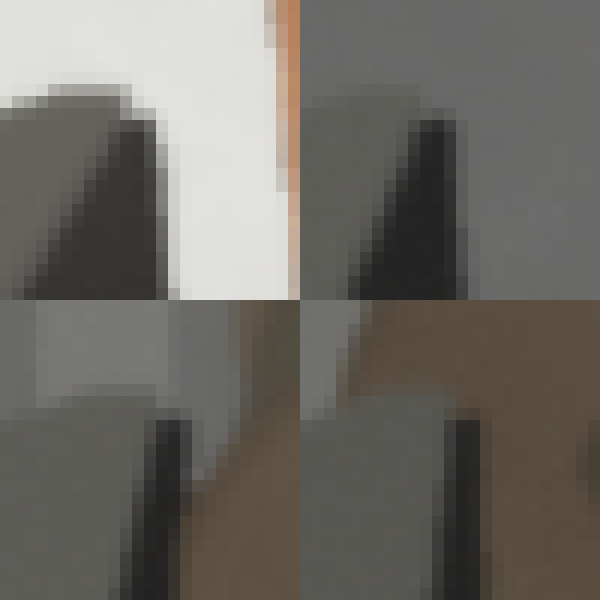

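Call:
carry_out(
  commands=[
    [[0,0,-0.5,0],[0,0,-1,0],[0,0,-1.5,0],[0,0,-1.5,0],[0,0,-1.5,0],[0,0,0,0],[0,0,0,0]],
  ],
)

```text
t: 7.57
tool_pos: [0.475, -0.3064, 0.0809]
orientation: [-0.079, 3.138, -0.003]
force: [-0.8, -0.6, -1.1]
opening: 0.0332
```

```bash
python3 - <<'E'
from h import *
go([.5037,-.0511,.10]); snap("w9"); 
im=cv2.imread("pics/w9.png"); a=cv2.resize(im[160:290,220:420],None,fx=3,fy=3,interpolation=cv2.INTER_CUBIC)
cv2.imwrite("pics/w9c.png",a)
E
```

```text
t 7.57 pos [ 0.475  -0.3064  0.0809] yawY 92.89 deg  shift cm [-4.16 25.35 -1.96]  rows>=6.2  open 0.0332 F [-0.8  -0.56 -1.09]
```

View pics/w9c.png

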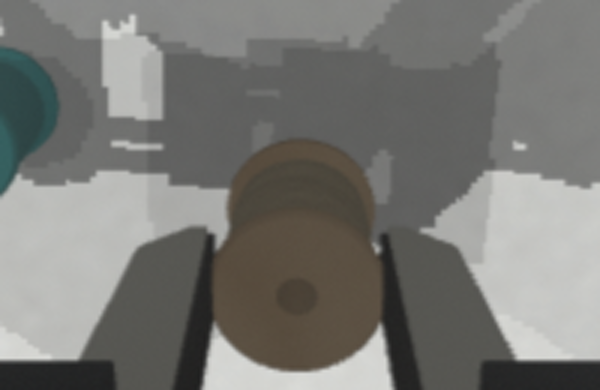

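```bash
python3 - <<'E'
from h import *
s,p,T=st()
for v in (257,258.7):
    r=back("wrist",[(319.2,v)],p[2]+.0246,P("w9"))[0]; print(r,T.T@(r-p))
# test with both seats
for X in ([.5037,-.0511,.10],[.4751,-.3065,.02]): go(X)
E
```

```text
[ 0.47537925 -0.30616789  0.10412993] [-0.00120577 -0.0004652  -0.02459893]
[ 0.4764837  -0.30611119  0.10412993] [-0.00231168 -0.00046439 -0.02459819]
t 7.62 pos [ 0.4742 -0.3058  0.0795] yawY 92.90 deg  shift cm [-4.24 25.28 -2.06]  rows>=6.2  open 0.0330 F [-0.63 -0.   -0.76]
t 7.62 pos [ 0.4742 -0.3058  0.0795] yawY 92.90 deg  shift cm [-0.09 -0.07  5.95]  rows>=1.4  open 0.0330 F [-0.63 -0.   -0.76]
```

Call:
carry_out(
  commands=[
    [[0,0,-2,0],[-0.5,3,0,0],[-0.5,3,0,0],[-0.5,3,0,0],[-0.5,3,0,0],[-0.5,3,0,0],[-0.5,3,0,0],[-0.5,3,0,0],[-0.5,3,0,0],[-0.1,1.25,0,0],[0,0,0,0],[0,0,0,0],[0,0,0,0]],
  ],
)

```text
t: 8.7
tool_pos: [0.5018, -0.0523, 0.0987]
orientation: [0.079, -3.14, 0.001]
force: [-0.4, -0.1, -1.4]
opening: 0.033
```

```bash
python3 - <<'E'
from h import *
go([.5023,-.0509,.10]); snap("w10"); snap("t10","top");go([.5023,-.0509,.10]); 
im=cv2.imread("pics/w10.png"); a=cv2.resize(im[130:300,200:440],None,fx=3,fy=3,interpolation=cv2.INTER_CUBIC)
cv2.imwrite("pics/w10c.png",a)
E
```

```text
t 8.70 pos [ 0.5018 -0.0523  0.0987] yawY 92.89 deg  shift cm [-0.06  0.13 -0.13]  rows>=0.0  open 0.0330 F [-0.43 -0.08 -1.35]
t 8.80 pos [ 0.5019 -0.0526  0.099 ] yawY 92.82 deg  shift cm [-0.04  0.17 -0.1 ]  rows>=0.0  open 0.0328 F [ 0.09 -0.28 -0.02]
```

View pics/w10c.png

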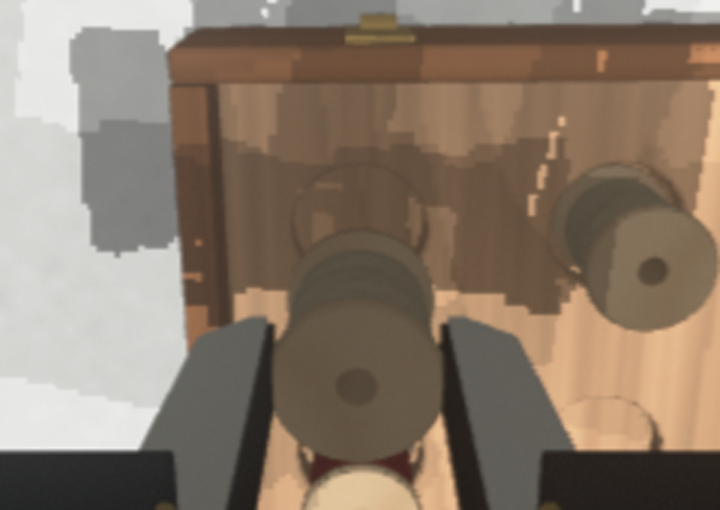

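```bash
python3 - <<'E'
from h import *
p=P("w10"); R=np.array(p["R"]);C=-R.T@np.array(p["t"]);
print(back("wrist",[(320,205.7)],.026,p))
s=np.array([.5037,-.0511,.026]); Tt=C-0
# reel axis top: pixel of hole
print(back("wrist",[(200+357/3,130+386/3)],.099+.0246,p))
# project ring to compare
a=np.linspace(0,2*np.pi,60); ring=np.c_[s[0]+.02*np.cos(a),s[1]+.02*np.sin(a),0*a+.026]
q=proj("wrist",ring,p); q=(q-[200,130])*3; print(q.min(0),q.max(0))
E
```

```text
[[ 0.50362321 -0.05116643  0.026     ]]
[[ 0.50246859 -0.05217015  0.1236    ]]
[292.30697651 161.56400274] [428.13177915 290.19262024]
```

Call:
carry_out(
  commands=[
    [[-0.12,0.1,0,0],[0,0,1.5,0],[0,0,1.5,0],[0,0,1,0],[0,0,0.6,0],[0,0,0.4,0],[0,0,0.4,0],[0,0,0,0],[0,0,0,0]],
  ],
)

```text
t: 9.55
tool_pos: [0.5036, -0.0504, 0.0456]
orientation: [-0.079, 3.14, -0.0]
force: [0.3, -0.7, -0.7]
opening: 0.0331
```

```bash
python3 - <<'E'
from h import *
go([.5023,-.0509,.0354]); snap("w11"); 
im=cv2.imread("pics/w11.png"); a=cv2.resize(im[130:300,200:440],None,fx=3,fy=3,interpolation=cv2.INTER_CUBIC)
cv2.imwrite("pics/w11c.png",a)
E
```

```text
t 9.55 pos [ 0.5036 -0.0504  0.0456] yawY 92.89 deg  shift cm [ 0.13 -0.04  1.02]  rows>=0.2  open 0.0331 F [ 0.29 -0.71 -0.75]
```

View pics/w11c.png

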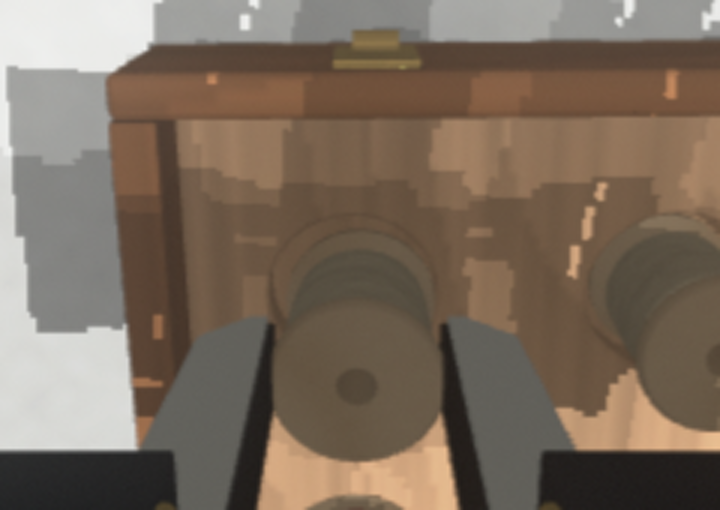

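```bash
python3 - <<'E'
from h import *
p=P("w11")
print(back("wrist",[(200+357/3,130+386/3)],.0456+.0246,p))
a=np.linspace(0,2*np.pi,60)
for s,r,z in (([.5037,-.0511],.02,.026),([.5037,-.0511],.0175,.0262)):
    q=proj("wrist",np.c_[s[0]+r*np.cos(a),s[1]+r*np.sin(a),0*a+z],p); q=(q-[200,130])*3; print(q.min(0),q.max(0))
E
python3 - <<'E'
import cv2
im=cv2.imread("pics/w11.png"); cv2.imwrite("pics/w11d.png",cv2.resize(im[195:245,280:360],None,fx=9,fy=9,interpolation=cv2.INTER_CUBIC))
E
```

```text
[[ 0.50435266 -0.0503081   0.0702    ]]
[269.7335882  212.39143954] [437.55745073 367.69573725]
[280.17781919 222.89629074] [427.13670755 358.86420201]
```

View pics/w11d.png

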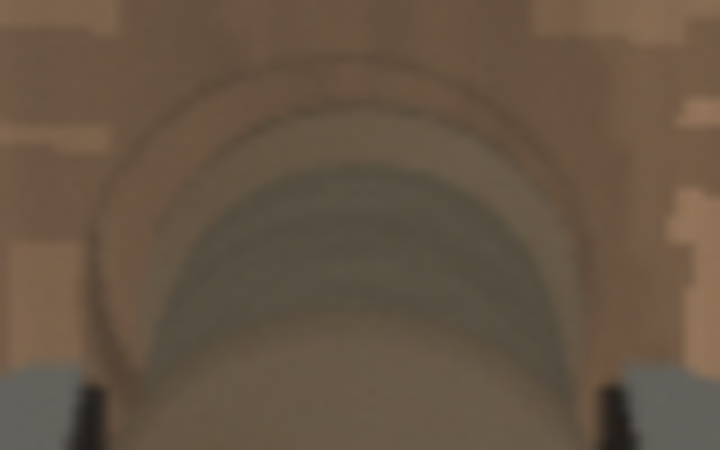

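Call:
carry_out(
  commands=[
    [[0.15,-0.14,0,0],[0,0,0,0],[0,0,0.3,0],[0,0,0.3,0],[0,0,0.3,0],[0,0,0,0],[0,0,0,0],[0,0,0,0]],
  ],
)

```text
t: 10.27
tool_pos: [0.5018, -0.0518, 0.0361]
orientation: [0.079, -3.14, -0.0]
force: [0.6, 0.5, -0.3]
opening: 0.0331
```

```bash
python3 - <<'E'
from h import *
go([.5023,-.0509,.0354]); snap("w12"); 
im=cv2.imread("pics/w12.png"); cv2.imwrite("pics/w12d.png",cv2.resize(im[195:265,270:370],None,fx=7,fy=7,interpolation=cv2.INTER_CUBIC))
E
```

```text
t 10.27 pos [ 0.5018 -0.0518  0.0361] yawY 92.90 deg  shift cm [-0.06  0.08  0.07]  rows>=0.0  open 0.0331 F [ 0.61  0.52 -0.26]
```

View pics/w12d.png

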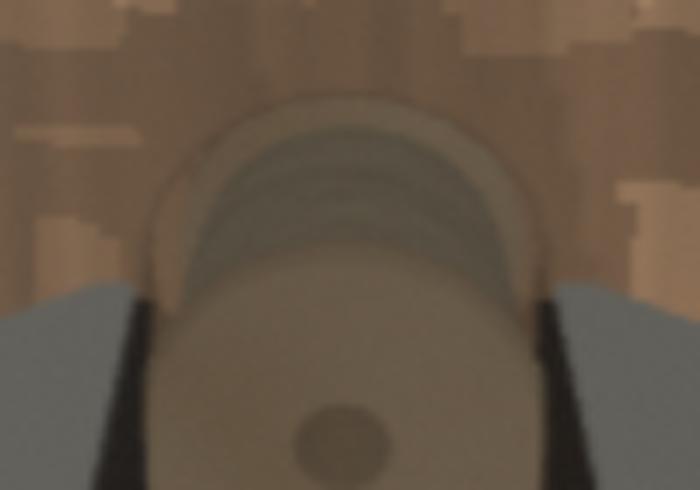

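Call:
carry_out(
  commands=[
    [[0,0,0.05,0],[0,0,0,0],[0,0,0,0],[0,0,0,0],[0,0,0,0]],
  ],
  claw=4,
)

```text
t: 10.73
tool_pos: [0.5019, -0.0518, 0.0358]
orientation: [-0.079, 3.14, -0.0]
force: [-1.0, -0.2, -0.1]
opening: 0.0402
```

Call:
carry_out(
  commands=[
    [[0,0,-0.5,0],[0,0,-1,0],[0,0,-1.5,0],[0,0,-2,0],[0,0,-2,0],[0,0,0,0]],
  ],
)

```text
t: 11.23
tool_pos: [0.505, -0.0524, 0.1113]
orientation: [-0.079, 3.133, -0.003]
force: [0.4, -0.7, 0.4]
opening: 0.0399
```

```bash
python3 - <<'E'
from h import *
go([.585,-.3065,.10]); snap("w13"); 
im=cv2.imread("pics/w13.png"); cv2.imwrite("pics/w13d.png",cv2.resize(im[170:300,250:390],None,fx=4.5,fy=4.5,interpolation=cv2.INTER_CUBIC))
E
```

```text
t 11.23 pos [ 0.505  -0.0524  0.1113] yawY 92.90 deg  shift cm [ -6.7  -25.78   1.23]  rows>=6.4  open 0.0399 F [ 0.38 -0.67  0.45]
```

View pics/w13d.png

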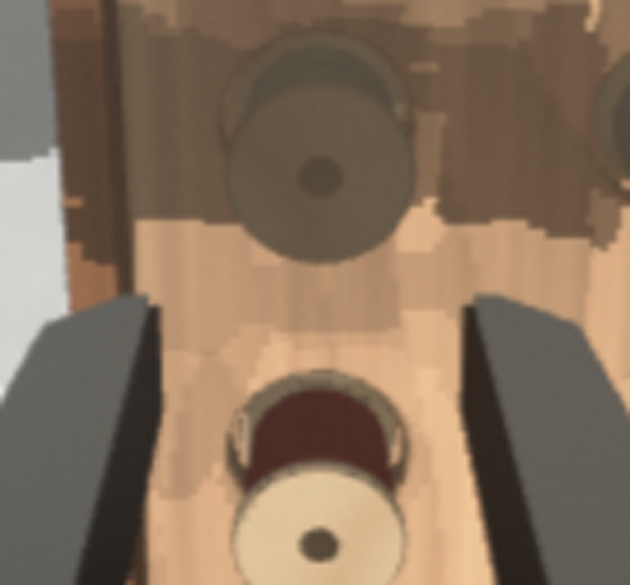

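```bash
python3 - <<'E'
from h import *
p=P("w13")
print(back("wrist",[(250+320/4.5,170+176/4.5),(250+319/4.5,170+545/4.5)],.060,p))
go([.609,-.3082,.10]); go([.58,-.3082,.15])
E
```

```text
[[ 0.50290683 -0.05079871  0.06      ]
 [ 0.5803951  -0.04686514  0.06      ]]
t 11.28 pos [ 0.5043 -0.0523  0.1093] yawY 92.89 deg  shift cm [ -9.16 -26.09   1.02]  rows>=6.6  open 0.0399 F [-0.02 -0.23 -0.  ]
t 11.28 pos [ 0.5043 -0.0523  0.1093] yawY 92.89 deg  shift cm [ -6.3  -25.95  -4.  ]  rows>=6.5  open 0.0399 F [-0.02 -0.23 -0.  ]
```

Call:
carry_out(
  commands=[
    [[0,-2.9,0,0],[-1,-2.9,0,0],[-1,-2.9,0,0],[-1,-2.9,0,0],[-1,-2.9,0,0],[-1,-2.9,0,0],[-1,-2.9,0,0],[-1,-2.9,0,0],[-1.1,-2.9,0,0],[-1.1,0,0,0],[0,0,0,0],[0,0,0,0],[0,0,0,0]],
  ],
  claw=6.5,
)

```text
t: 12.37
tool_pos: [0.6062, -0.3067, 0.1049]
orientation: [0.08, -3.139, -0.002]
force: [-0.0, 0.8, -0.3]
opening: 0.0649
```

```bash
python3 - <<'E'
from h import *
go([.609,-.3082,.0194]); snap("w14"); 
im=cv2.imread("pics/w14.png"); cv2.imwrite("pics/w14d.png",cv2.resize(im[170:300,250:390],None,fx=4.5,fy=4.5,interpolation=cv2.INTER_CUBIC))
E
```

```text
t 12.37 pos [ 0.6062 -0.3067  0.1049] yawY 92.94 deg  shift cm [-0.28 -0.17  8.55]  rows>=2.1  open 0.0649 F [-0.05  0.82 -0.27]
```

View pics/w14d.png

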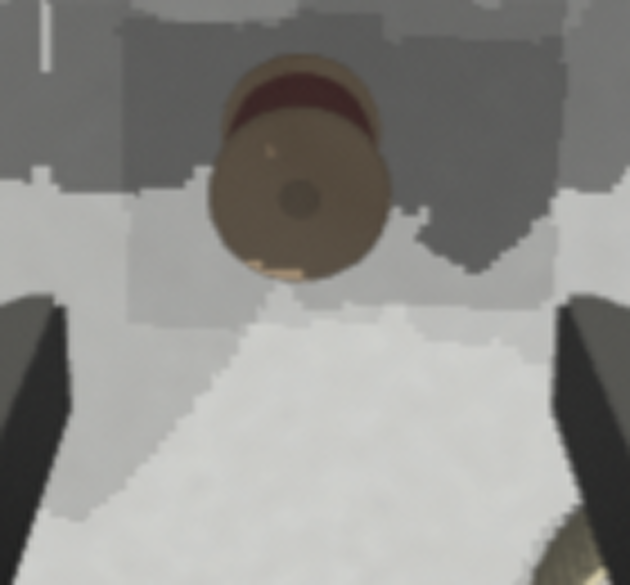

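```bash
python3 - <<'E'
from h import *
r=back("wrist",[(250+299/4.5,170+198/4.5)],.044,P("w14"))[0];print(r)
go([r[0]-.0005,r[1],.0194])
E
```

```text
[ 0.61154582 -0.30846244  0.044     ]
t 12.42 pos [ 0.6062 -0.3067  0.1051] yawY 92.94 deg  shift cm [-0.48 -0.21  8.57]  rows>=2.1  open 0.0651 F [-0.21  1.3   0.04]
```

Call:
carry_out(
  commands=[
    [[-0.48,-0.2,2,0],[0,0,2,0],[0,0,2,0],[0,0,1.5,0],[0,0,1,0],[0,0,0,0],[0,0,0,0]],
  ],
)

```text
t: 13.0
tool_pos: [0.6115, -0.3091, 0.0206]
orientation: [0.08, -3.14, -0.001]
force: [-0.1, 0.3, 0.8]
opening: 0.0653
```

Call:
carry_out(
  commands=[
    [[0,0,0,0],[0,0,0,0],[0,0,0,0],[0,0,0,0],[0,0,0,0],[0,0,0,0],[0,0,0,0]],
  ],
  claw=2.5,
  grip_force=8,
)

```text
t: 13.58
tool_pos: [0.6121, -0.3097, 0.0212]
orientation: [-0.079, 3.14, -0.0]
force: [0.7, -0.0, 2.1]
opening: 0.0333
```

```bash
python3 - <<'E'
from h import *
go([.6110,-.3083,.0194]); snap("w15"); 
im=cv2.imread("pics/w15.png"); cv2.imwrite("pics/w15d.png",cv2.resize(im[170:300,250:390],None,fx=4.5,fy=4.5,interpolation=cv2.INTER_CUBIC))
E
```

```text
t 13.58 pos [ 0.6121 -0.3097  0.0212] yawY 92.90 deg  shift cm [0.11 0.14 0.18]  rows>=0.1  open 0.0333 F [ 0.67 -0.02  2.13]
```

View pics/w15d.png

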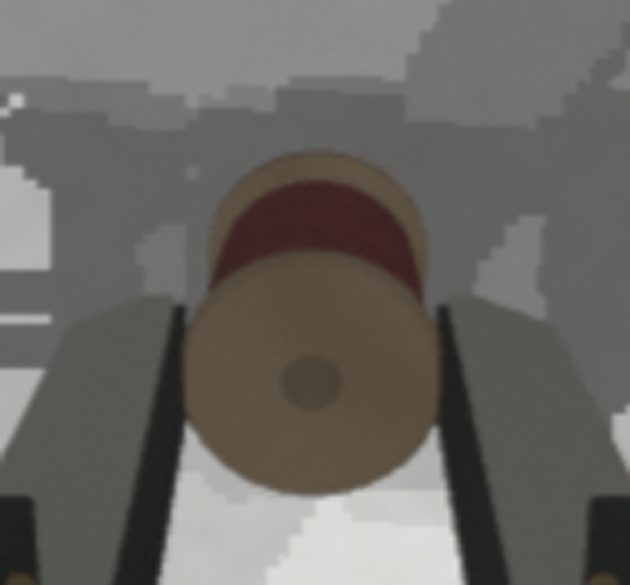

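Call:
carry_out(
  commands=[
    [[0,0,-0.5,0],[0,0,-1.5,0],[0,0,-2.5,0],[0,0,-2.5,0],[0,0,-2.5,0],[0,0,0,0],[0,0,0,0]],
  ],
)

```text
t: 14.22
tool_pos: [0.6136, -0.3106, 0.1195]
orientation: [-0.079, 3.136, -0.005]
force: [0.2, 0.2, -0.2]
opening: 0.0334
```

```bash
python3 - <<'E'
from h import *
go([.5745,.0289,.115])
E
```

```text
t 14.22 pos [ 0.6136 -0.3106  0.1195] yawY 92.90 deg  shift cm [ 2.19 34.11  0.34]  rows>=8.2  open 0.0334 F [ 0.16  0.17 -0.18]
```

Call:
carry_out(
  commands=[
    [[1.1,0,0,0],[1.1,3.1,0,0],[0,3.1,0,0],[0,3.1,0,0],[0,3.1,0,0],[0,3.1,0,0],[0,3.1,0,0],[0,3.1,0,0],[0,3.1,0,0],[0,3.1,0,0],[0,3.1,0,0],[0,3.1,0,0],[0,0,0,0],[0,0,0,0],[0,0,0,0]],
  ],
)

```text
t: 15.47
tool_pos: [0.572, 0.0295, 0.1148]
orientation: [0.08, -3.139, 0.001]
force: [-0.3, -1.0, -1.1]
opening: 0.0332
```

```bash
python3 - <<'E'
from h import *
go([.5745,.0289,.115]); snap("w16"); 
im=cv2.imread("pics/w16.png"); cv2.imwrite("pics/w16d.png",cv2.resize(im[150:300,220:410],None,fx=4,fy=4,interpolation=cv2.INTER_CUBIC))
E
```

```text
t 15.47 pos [0.572  0.0295 0.1148] yawY 92.94 deg  shift cm [-0.25 -0.08 -0.02]  rows>=0.1  open 0.0332 F [-0.28 -1.01 -1.12]
```

View pics/w16d.png

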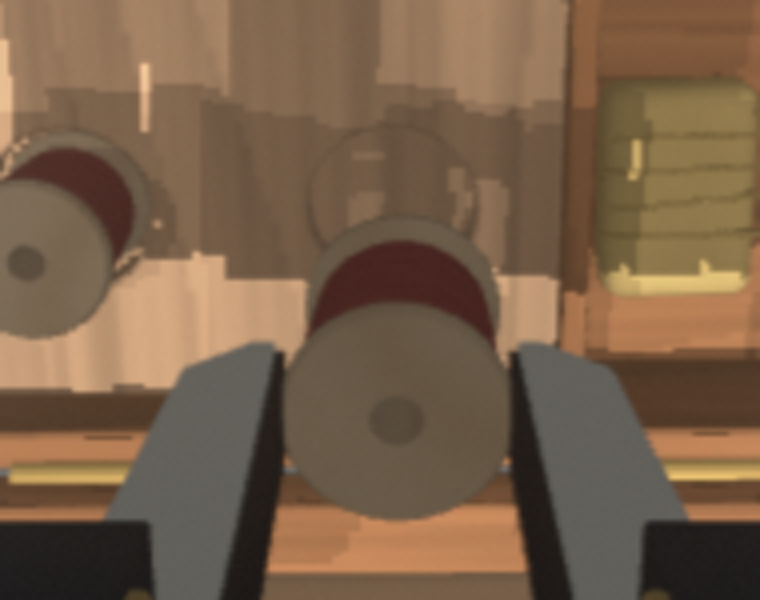

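```bash
python3 - <<'E'
from h import *
p=P("w16")
print(back("wrist",[(220+397/4,150+420/4)],.1148+.0236,p), back("wrist",[(220+394/4,150+204/4)],.026,p))
a=np.linspace(0,2*np.pi,60)
for s,r,z in (([.5753,.0289],.02,.026),):
    q=proj("wrist",np.c_[s[0]+r*np.cos(a),s[1]+r*np.sin(a),0*a+z],p); q=(q-[220,150])*4; print(q.min(0),q.max(0))
E
```

```text
[[0.57106779 0.02970716 0.1384    ]] [[0.57474627 0.0293527  0.026     ]]
[306.42672207 123.02348841] [477.47914235 285.74807672]
```

Call:
carry_out(
  commands=[
    [[-0.4,-0.08,0,0],[0,0,1.5,0],[0,0,1.5,0],[0,0,1.5,0],[0,0,1,0],[0,0,0.6,0],[0,0,0.4,0],[0,0,0,0],[0,0,0,0]],
  ],
)

```text
t: 16.27
tool_pos: [0.5771, 0.0291, 0.0512]
orientation: [-0.079, 3.14, -0.0]
force: [0.6, 0.1, 0.6]
opening: 0.0332
```

```bash
python3 - <<'E'
from h import *
go([.5745,.0289,.047]); snap("w17"); 
im=cv2.imread("pics/w17.png"); cv2.imwrite("pics/w17d.png",cv2.resize(im[195:265,270:370],None,fx=7,fy=7,interpolation=cv2.INTER_CUBIC))
a=np.linspace(0,2*np.pi,60); p=P("w17")
for s,r,z in (([.5752,.0290],.02,.026),([.5752,.0290],.0175,.027)):
    q=proj("wrist",np.c_[s[0]+r*np.cos(a),s[1]+r*np.sin(a),0*a+z],p); q=(q-[270,195])*7; print(q.min(0),q.max(0))
E
```

```text
t 16.27 pos [0.5771 0.0291 0.0512] yawY 92.88 deg  shift cm [ 0.26 -0.    0.42]  rows>=0.1  open 0.0332 F [0.65 0.14 0.63]
[150.84827711   4.58260438] [533.97054761 361.21259892]
[174.11902645  31.05117353] [510.76490234 344.21609783]
```

View pics/w17d.png

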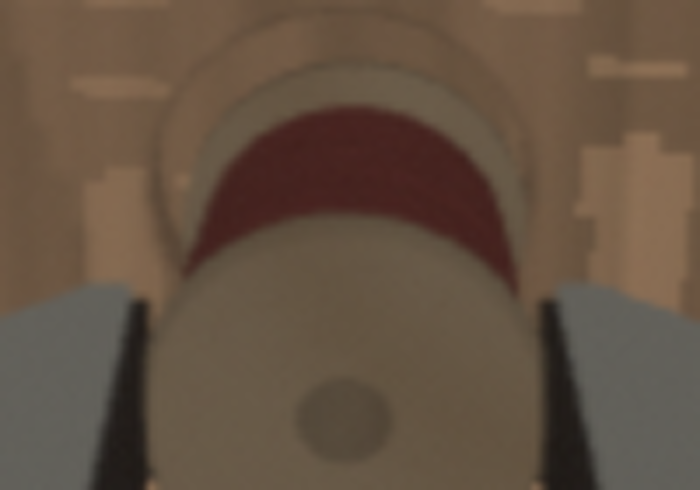

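Call:
carry_out(
  commands=[
    [[0.12,-0.15,0,0],[0,0,0.2,0],[0,0,0.3,0],[0,0,0.3,0],[0,0,0.3,0],[0,0,0.25,0],[0,0,0,0],[0,0,0,0],[0,0,0,0]],
  ],
)

```text
t: 17.07
tool_pos: [0.5754, 0.0277, 0.037]
orientation: [0.08, -3.14, 0.0]
force: [-0.3, 0.2, -0.3]
opening: 0.0332
```

```bash
python3 - <<'E'
from h import *
go([.5745,.0289,.037]); snap("w18"); 
im=cv2.imread("pics/w18.png"); cv2.imwrite("pics/w18d.png",cv2.resize(im[195:265,270:370],None,fx=7,fy=7,interpolation=cv2.INTER_CUBIC))
E
```

```text
t 17.07 pos [0.5754 0.0277 0.037 ] yawY 92.90 deg  shift cm [0.09 0.12 0.  ]  rows>=0.0  open 0.0332 F [-0.34  0.21 -0.27]
```

View pics/w18d.png

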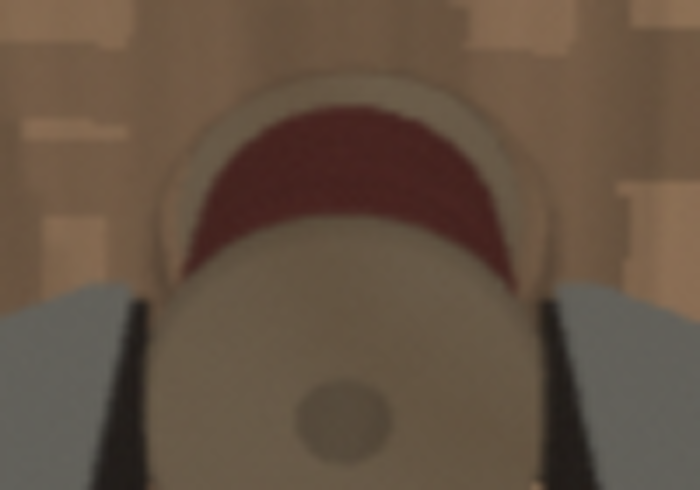

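Call:
carry_out(
  commands=[
    [[0,0,0,0],[0,0,0,0],[0,0,0,0],[0,0,0,0],[0,0,0,0]],
  ],
  claw=4,
)

```text
t: 17.53
tool_pos: [0.5756, 0.0277, 0.0373]
orientation: [-0.079, 3.141, -0.0]
force: [-0.6, -0.3, -0.3]
opening: 0.0398
```

Call:
carry_out(
  commands=[
    [[0,0,-0.5,0],[0,0,-1,0],[0,0,-1.5,0],[0.5,0,-2,0],[1.5,0,-2,0],[2,0,-2,0],[2,0,-2,0],[2,0,-2,0],[0,0,-2,0],[0,0,-2,0],[0,0,0,0],[0,0,0,0]],
  ],
)

```text
t: 18.53
tool_pos: [0.4968, 0.0236, 0.2095]
orientation: [-0.079, 3.136, -0.001]
force: [-0.9, -1.2, -0.1]
opening: 0.0399
```

```bash
python3 - <<'E'
from h import *
go([.5745,.0289,.037]); snap("w19"); snap("s19","scene");snap("t19","top")
im=cv2.imread("pics/w19.png"); cv2.imwrite("pics/w19d.png",cv2.resize(im[130:300,200:420],None,fx=3.5,fy=3.5,interpolation=cv2.INTER_CUBIC))
E
```

```text
t 18.53 pos [0.4968 0.0236 0.2095] yawY 92.89 deg  shift cm [-7.71  0.14 17.29]  rows>=4.5  open 0.0399 F [-0.91 -1.21 -0.06]
```

View pics/w19d.png

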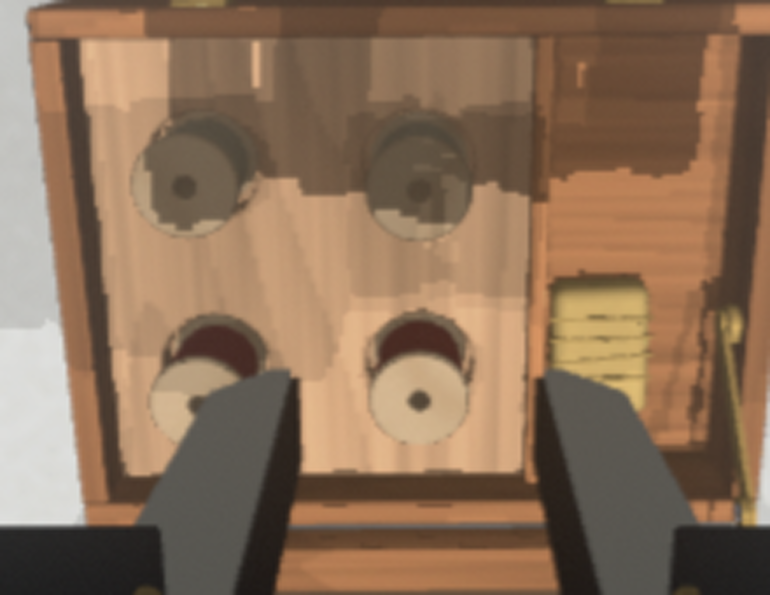

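View pics/s19.png

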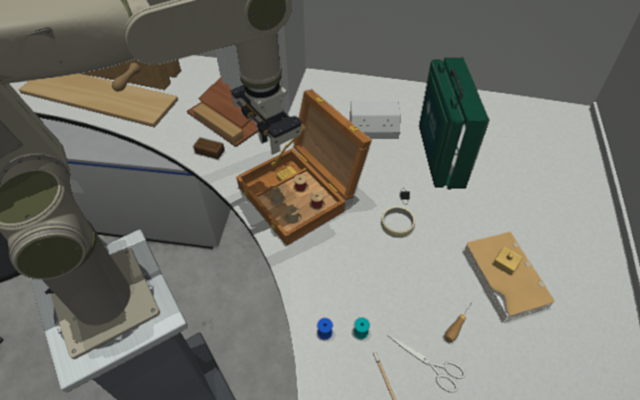

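```bash
python3 - <<'E'
from h import *
p=P("w19"); f=lambda u,v:(200+u/3.5,130+v/3.5)
print(back("wrist",[f(419,400),f(184,187),f(419,190),f(197,404)],.060,p))
s=robot.read_state(); print(np.round(s["q"],3)); 
im=cv2.imread("pics/s19.png"); cv2.imwrite("pics/s19c.png",cv2.resize(im[80:250,225:385],None,fx=3.5,fy=3.5,interpolation=cv2.INTER_CUBIC))
E
```

```text
[[ 0.57470969  0.0286151   0.06      ]
 [ 0.50320889 -0.05057779  0.06      ]
 [ 0.50036089  0.02475938  0.06      ]
 [ 0.58007869 -0.04731702  0.06      ]]
[-0.056 -0.155  1.764  0.     1.534 -1.677]
```

View pics/s19c.png

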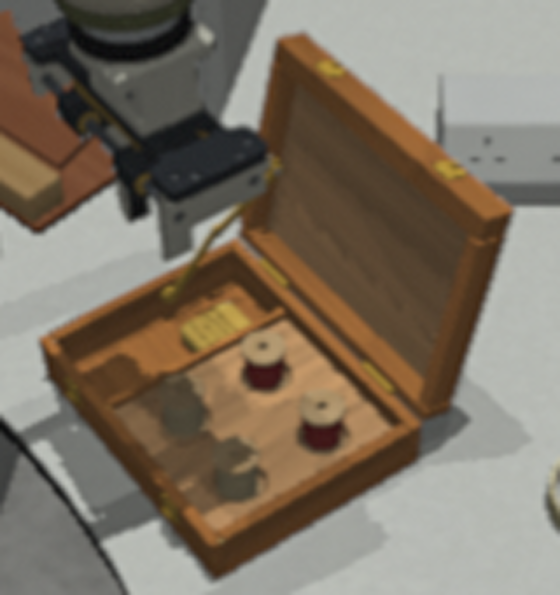

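```bash
cat >> h.py <<'E'
YAW=.0545; HX=np.array([.6324,.0322,.046]); BX=np.array([np.cos(YAW),np.sin(YAW),0]);BY=np.array([-np.sin(YAW),np.cos(YAW),0]);BZ=np.array([0,0,1.])
def lid(th,l,n,y=0):
    d=-np.cos(th)*BX+np.sin(th)*BZ; nn=np.sin(th)*BX+np.cos(th)*BZ
    return HX+l*d+n*nn+y*BY
E
python3 - <<'E'
from h import *
for n,f in (("scene",lambda q:(q-[225,80])*3.5),("top",lambda q:(q-[225,125])*4.4)):
    for y in(.125,-.125):
        for nn in (0,.028): print(n,y,nn,np.round(f(proj(n,[lid(1.82,.190,nn,y),lid(1.82,0,nn,y)])).tolist(),1).tolist())
print(lid(1.82,.179,.014),lid(1.4,.179,.014))
E
```

```text
scene 0.125 0 [[273.0, 33.6], [234.2, 233.7]]
scene 0.125 0.028 [[302.4, 27.9], [261.4, 226.2]]
scene -0.125 0 [[483.4, 216.7], [419.4, 421.1]]
scene -0.125 0.028 [[513.3, 207.9], [447.3, 410.5]]
top 0.125 0 [[61.2, 124.2], [122.8, 258.1]]
top 0.125 0.028 [[62.4, 80.8], [123.0, 220.3]]
top -0.125 0 [[503.3, 96.9], [493.8, 235.2]]
top -0.125 0.028 [[499.3, 53.9], [490.6, 197.7]]
[0.69002902 0.03534389 0.21601768] [0.61579687 0.03129423 0.22477504]
```

```bash
python3 - <<'E'
from h import *
print("case base scene",back("scene",[(440,186),(466,187),(488,123)],0)[:,:2])
print("case top face in top img",back("top",[(285,12),(360,97),(385,38),(282,38)],.25)[:,:2])
print("white box scene base",back("scene",[(351,137),(400,137)],0)[:,:2])
go([.50,.025,.29])
E
```

```text
case base scene [[ 0.91806511 -0.16762079]
 [ 0.97799678 -0.21127622]
 [ 1.23504612 -0.05191549]]
case top face in top img [[ 1.04315714  0.04622599]
 [ 0.80835676 -0.14220039]
 [ 0.96849683 -0.2107142 ]
 [ 0.96907014  0.05309047]]
white box scene base [[0.82366571 0.13559174]
 [0.95154755 0.05215837]]
t 18.68 pos [0.4951 0.0237 0.2061] yawY 92.89 deg  shift cm [-0.49  0.1  -8.39]  rows>=2.0  open 0.0401 F [ 0.29 -0.16 -0.2 ]
```

Call:
carry_out(
  commands=[
    [[0,0,-2.8,0],[0,0,-2.8,0],[0,0,-2.8,0],[0,0,0,6.9],[0,0,0,6.9],[0,0,0,6.9],[0,0,0,6.9],[0,0,0,6.9],[0,0,0,6.9],[0,0,0,6.9],[0,0,0,6.9],[0,0,0,6.9],[0,0,0,6.9],[0,0,0,6.9],[0,0,0,6.9],[0,0,0,6.9],[0,0,0,0],[0,0,0,0]],
  ],
  claw=9.3,
)

```text
t: 20.18
tool_pos: [0.4953, 0.0237, 0.29]
orientation: [-2.153, -2.285, 0.002]
force: [0.3, -0.6, 0.4]
opening: 0.0931
```

```bash
python3 - <<'E'
from h import *
s,p,T=st(); print(np.round(T,3))
go([.690,.0353,.29])
E
```

```text
[[-0.06   0.998 -0.002]
 [ 0.998  0.06   0.   ]
 [ 0.    -0.002 -1.   ]]
t 20.18 pos [0.4953 0.0237 0.29  ] yawY 3.41 deg  shift cm [-0.   19.51 -0.04]  rows>=4.7  open 0.0931 F [ 0.28 -0.63  0.38]
```

Call:
carry_out(
  commands=[
    [[0,2.44,0,0],[0,2.44,0,0],[0,2.44,0,0],[0,2.44,0,0],[0,2.44,0,0],[0,2.44,0,0],[0,2.44,0,0],[0,2.44,0,0],[0,0,0,0],[0,0,0,0],[0,0,0,0]],
  ],
)

```text
t: 21.1
tool_pos: [0.69, 0.0346, 0.2905]
orientation: [-2.155, -2.284, 0.002]
force: [0.3, 0.0, 0.1]
opening: 0.093
```

```bash
python3 - <<'E'
from h import *
go([.690,.0353,.195]); snap("w20"); snap("s20","scene");p=P("w20")
for l,n in ((.19,0),(.19,.028),(.168,0)): print(l,n,proj("wrist",[lid(1.82,l,n,y) for y in(.06,0,-.06)],p).round(1).tolist())
im=cv2.imread("pics/s20.png"); cv2.imwrite("pics/s20c.png",cv2.resize(im[20:230,225:425],None,fx=2.8,fy=2.8,interpolation=cv2.INTER_CUBIC))
E
```

```text
t 21.10 pos [0.69   0.0346 0.2905] yawY 3.33 deg  shift cm [0.07 0.01 9.55]  rows>=2.3  open 0.0930 F [0.3  0.01 0.13]
0.19 0 [[306.2, 133.8], [306.8, 206.5], [307.3, 269.5]]
0.19 0.028 [[340.3, 133.1], [338.6, 204.0], [337.0, 265.7]]
0.168 0 [[300.8, 131.3], [301.7, 198.7], [302.5, 257.9]]
```

View pics/w20.png

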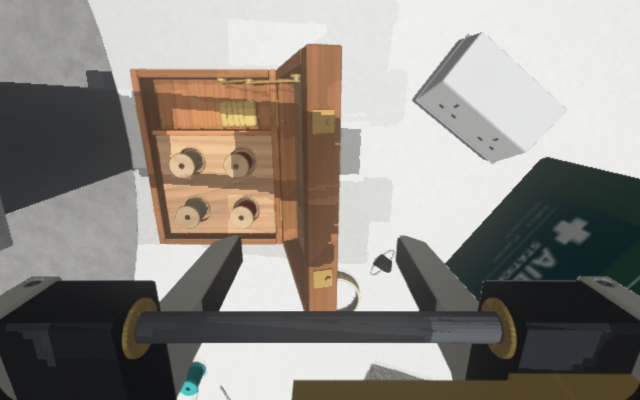

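View pics/s20c.png

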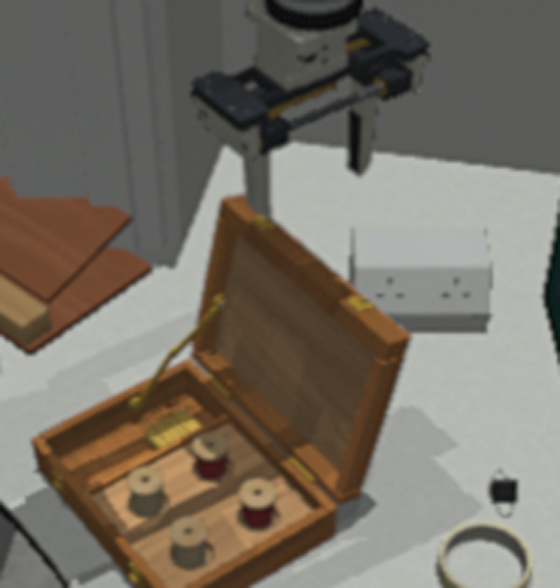

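Call:
carry_out(
  commands=[
    [[0,0,2,0],[0,0,2,0],[0,0,2,0],[0,0,1.5,0],[0,0,1,0],[0,0,1,0],[0,0,0.7,0],[0,0,0,0],[0,0,0,0]],
  ],
)

```text
t: 21.95
tool_pos: [0.6906, 0.0346, 0.1897]
orientation: [2.158, 2.282, 0.0]
force: [0.1, 0.6, 0.8]
opening: 0.0931
```

```bash
python3 - <<'E'
from h import *
go([.690,.0353,.188]); snap("w21"); snap("s21","scene");p=P("w21")
im=cv2.imread("pics/s21.png"); a=cv2.resize(im[20:230,225:425],None,fx=2.6,fy=2.6,interpolation=cv2.INTER_CUBIC); cv2.imwrite("pics/s21c.png",a)
im=cv2.imread("pics/w21.png"); cv2.imwrite("pics/w21c.png",cv2.resize(im[80:320,200:440],None,fx=2.4,fy=2.4,interpolation=cv2.INTER_CUBIC))
E
```

```text
t 21.95 pos [0.6906 0.0346 0.1897] yawY 3.20 deg  shift cm [ 0.08 -0.05  0.17]  rows>=0.0  open 0.0931 F [0.12 0.58 0.76]
```

View pics/w21c.png

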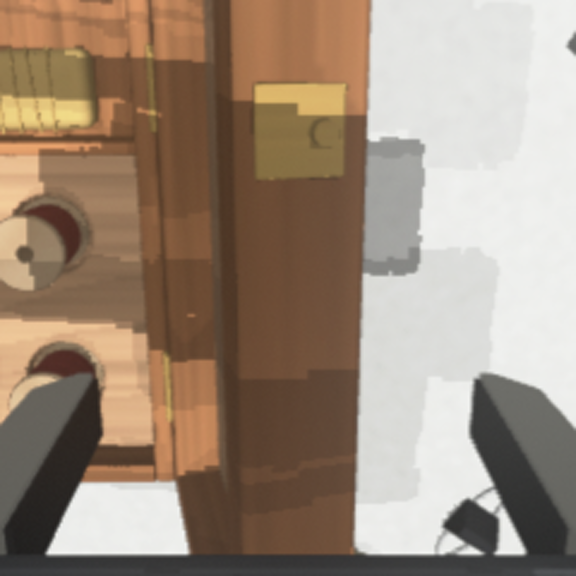

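View pics/s21c.png

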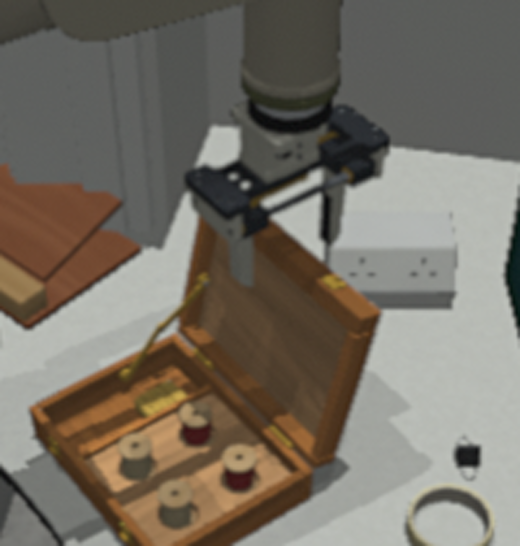

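Call:
carry_out(
  commands=[
    [[0,0,0,0],[0,0,0,0],[0,0,0,0],[0,0,0,0],[0,0,0,0],[0,0,0,0],[0,0,0,0]],
  ],
  claw=4.8,
  grip_force=5,
)

```text
t: 22.63
tool_pos: [0.6906, 0.0346, 0.1892]
orientation: [-2.159, -2.282, 0.0]
force: [0.5, 0.4, -0.3]
opening: 0.0515
```

```bash
python3 - <<'E'
from h import *
go([.690,.0353,.188]); snap("w22"); 
im=cv2.imread("pics/w22.png"); cv2.imwrite("pics/w22c.png",cv2.resize(im[80:320,200:440],None,fx=2.4,fy=2.4,interpolation=cv2.INTER_CUBIC))
for th in (1.82,1.6,1.5,1.4): print(th, lid(th,.179,.014).round(4), "outer face at tip z .206:", [round(float(lid(th,l,.028)[0]),4) for l in (.19,.168,.155)])
E
```

```text
t 22.63 pos [0.6906 0.0346 0.1892] yawY 3.19 deg  shift cm [ 0.08 -0.05  0.12]  rows>=0.0  open 0.0515 F [ 0.47  0.37 -0.34]
1.82 [0.69   0.0353 0.216 ] outer face at tip z .206: [0.7063, 0.7009, 0.6977]
1.6 [0.6516 0.0332 0.2245] outer face at tip z .206: [0.6659, 0.6652, 0.6649]
1.5 [0.6337 0.0323 0.2255] outer face at tip z .206: [0.6469, 0.6484, 0.6493]
1.4 [0.6158 0.0313 0.2248] outer face at tip z .206: [0.6277, 0.6314, 0.6336]
```

View pics/w22c.png

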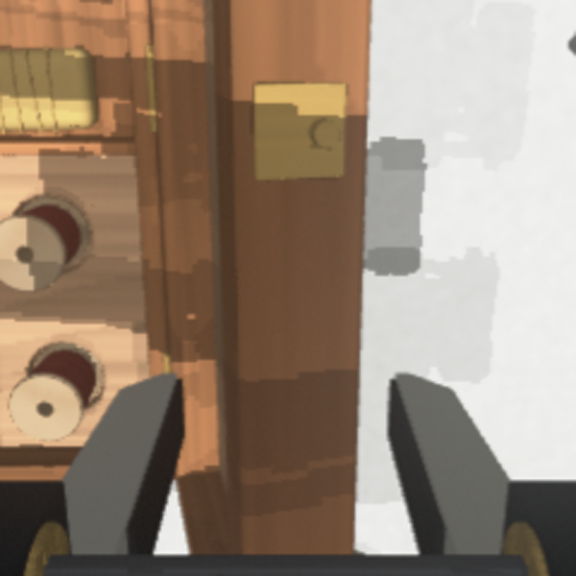

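Call:
carry_out(
  commands=[
    [[0,-0.2,0,0],[0,-0.3,0,0],[0,-0.4,0,0],[0,-0.4,0,0],[0,-0.4,0,0],[0,-0.4,0,0],[0,-0.4,0,0],[0,-0.4,0,0],[0,-0.3,0,0],[0,-0.2,0,0],[0,0,0,0],[0,0,0,0]],
  ],
)

```text
t: 23.68
tool_pos: [0.6564, 0.0327, 0.1891]
orientation: [-2.158, -2.282, 0.0]
force: [1.0, 0.6, 0.1]
opening: 0.0482
```

```bash
python3 - <<'E'
from h import *
go([.617,.0315,.188]); snap("w23"); 
im=cv2.imread("pics/w23.png"); cv2.imwrite("pics/w23c.png",cv2.resize(im[80:320,200:440],None,fx=2.4,fy=2.4,interpolation=cv2.INTER_CUBIC))
E
```

```text
t 23.68 pos [0.6564 0.0327 0.1891] yawY 3.19 deg  shift cm [ 0.1  -3.94  0.11]  rows>=0.9  open 0.0482 F [1.05 0.56 0.06]
```

View pics/w23c.png

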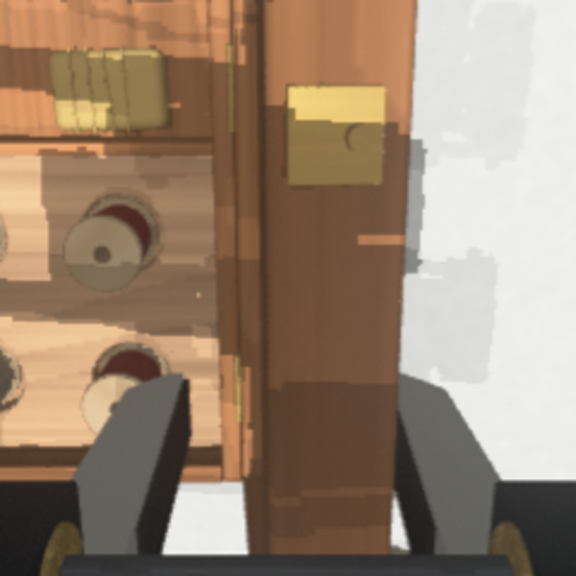

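Call:
carry_out(
  commands=[
    [[0,-0.2,0,0],[0,-0.3,0,0],[0,-0.4,0,0],[0,-0.4,0,0],[0,-0.4,0,0],[0,-0.4,0,0],[0,-0.4,0,0],[0,-0.4,0,0],[0,-0.4,0,0],[0,-0.3,0,0],[0,-0.2,0,0],[0,-0.1,0,0],[0,0,0,0],[0,0,0,0]],
  ],
)

```text
t: 24.9
tool_pos: [0.6177, 0.0305, 0.1892]
orientation: [-2.159, -2.282, 0.0]
force: [0.4, -0.2, -0.9]
opening: 0.0483
```

```bash
python3 - <<'E'
from h import *
go([.617,.0315,.188]); snap("w24"); snap("s24","scene") 
im=cv2.imread("pics/w24.png"); cv2.imwrite("pics/w24c.png",cv2.resize(im[80:320,200:440],None,fx=2.4,fy=2.4,interpolation=cv2.INTER_CUBIC))
p=P("w24")
for th in (1.3,1.4,1.45,1.5): print(th,((proj("wrist",[lid(th,.19,n,y) for y in (.03,) for n in (0,.028)],p)-[200,80])*2.4).round(0).tolist())
E
```

```text
t 24.90 pos [0.6177 0.0305 0.1892] yawY 3.19 deg  shift cm [ 0.1  -0.06  0.12]  rows>=0.0  open 0.0483 F [ 0.41 -0.21 -0.88]
1.3 [[114.0, 324.0], [243.0, 338.0]]
1.4 [[202.0, 332.0], [340.0, 341.0]]
1.45 [[248.0, 334.0], [390.0, 341.0]]
1.5 [[296.0, 336.0], [438.0, 340.0]]
```

View pics/w24c.png

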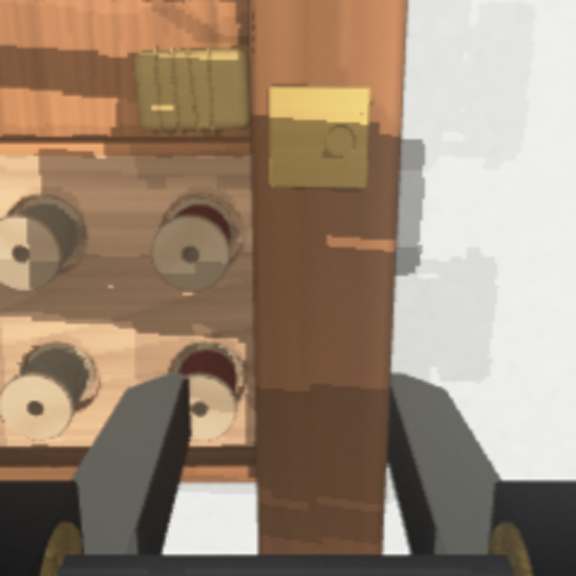

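Call:
carry_out(
  commands=[
    [[0,0,0,0],[0,0,0,0],[0,0,0,0]],
  ],
  claw=4.2,
)

```text
t: 25.25
tool_pos: [0.6178, 0.0305, 0.1892]
orientation: [2.159, 2.283, 0.0]
force: [0.1, -0.2, -0.5]
opening: 0.042
```

Call:
carry_out(
  commands=[
    [[0,0,0,0],[0,0,0,0],[0,0,0,0]],
  ],
  claw=3.7,
)

```text
t: 25.5
tool_pos: [0.6177, 0.0305, 0.1892]
orientation: [-2.159, -2.283, 0.0]
force: [0.6, -0.9, -0.7]
opening: 0.0367
```

Call:
carry_out(
  commands=[
    [[0,0,0,0],[0,0,0,0],[0,0,0,0],[0,0,0,0]],
  ],
  claw=3.2,
  grip_force=6,
)

```text
t: 25.83
tool_pos: [0.6176, 0.0305, 0.1892]
orientation: [-2.159, -2.282, 0.0]
force: [0.3, -0.8, 0.3]
opening: 0.0317
```

```bash
python3 - <<'E'
from h import *
go([.617,.0315,.188]); snap("w25"); snap("s25","scene") 
im=cv2.imread("pics/w25.png"); cv2.imwrite("pics/w25c.png",cv2.resize(im[80:320,200:440],None,fx=2.4,fy=2.4,interpolation=cv2.INTER_CUBIC))
p=P("w25")
for th in (1.35,1.4,1.45): print(th,((proj("wrist",[lid(th,.19,n,y) for y in (.03,) for n in (0,.028)],p)-[200,80])*2.4).round(0).tolist())
E
```

```text
t 25.83 pos [0.6176 0.0305 0.1892] yawY 3.20 deg  shift cm [ 0.1  -0.06  0.12]  rows>=0.0  open 0.0317 F [ 0.29 -0.82  0.27]
1.35 [[157.0, 328.0], [291.0, 340.0]]
1.4 [[202.0, 332.0], [341.0, 341.0]]
1.45 [[248.0, 334.0], [390.0, 341.0]]
```

View pics/w25c.png

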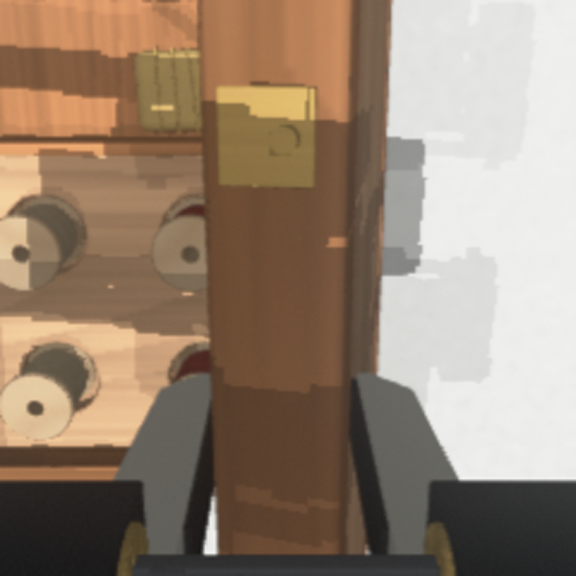

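Call:
carry_out(
  commands=[
    [[0,0,0,0],[0,0,0,0],[0,0,0,0],[0,0,0,0],[0,0,0,0],[0,0,0,0]],
  ],
  claw=2.4,
  grip_force=8,
)

```text
t: 26.43
tool_pos: [0.6177, 0.0305, 0.1892]
orientation: [2.159, 2.282, 0.0]
force: [1.2, 0.4, -2.0]
opening: 0.0313
```

Call:
carry_out(
  commands=[
    [[0,0,0,0],[0,0,0,0],[0,0,0,0],[0,0,0,0],[0,0,0,0],[0,0,0,0]],
  ],
  claw=1.5,
  grip_force=16,
)

```text
t: 26.93
tool_pos: [0.6177, 0.0305, 0.1892]
orientation: [2.159, 2.282, 0.0]
force: [3.3, -0.1, -2.8]
opening: 0.0312
```

```bash
python3 - <<'E'
from h import *
go([.617,.0315,.188]); snap("w26"); snap("s26","scene") 
im=cv2.imread("pics/w26.png"); cv2.imwrite("pics/w26c.png",cv2.resize(im[80:320,200:440],None,fx=2.4,fy=2.4,interpolation=cv2.INTER_CUBIC))
p=P("w26")
for th in (1.35,1.4,1.45): print(th,((proj("wrist",[lid(th,.19,n,y) for y in (.03,) for n in (0,.028)],p)-[200,80])*2.4).round(0).tolist())
im=cv2.imread("pics/s26.png"); a=cv2.resize(im[20:230,225:425],None,fx=2.6,fy=2.6,interpolation=cv2.INTER_CUBIC); cv2.imwrite("pics/s26c.png",a)
for th in (1.35,1.4,1.45): print(th,((proj("scene",[lid(th,.19,n,-.125) for n in (0,.028)])-[225,20])*2.6).round(0).tolist())
E
```

```text
t 26.93 pos [0.6177 0.0305 0.1892] yawY 3.19 deg  shift cm [ 0.1  -0.07  0.12]  rows>=0.0  open 0.0312 F [ 3.34 -0.14 -2.77]
1.35 [[157.0, 328.0], [291.0, 340.0]]
1.4 [[202.0, 332.0], [340.0, 341.0]]
1.45 [[248.0, 334.0], [389.0, 341.0]]
1.35 [[282.0, 357.0], [306.0, 339.0]]
1.4 [[290.0, 351.0], [315.0, 334.0]]
1.45 [[298.0, 346.0], [323.0, 330.0]]
```

View pics/w26c.png

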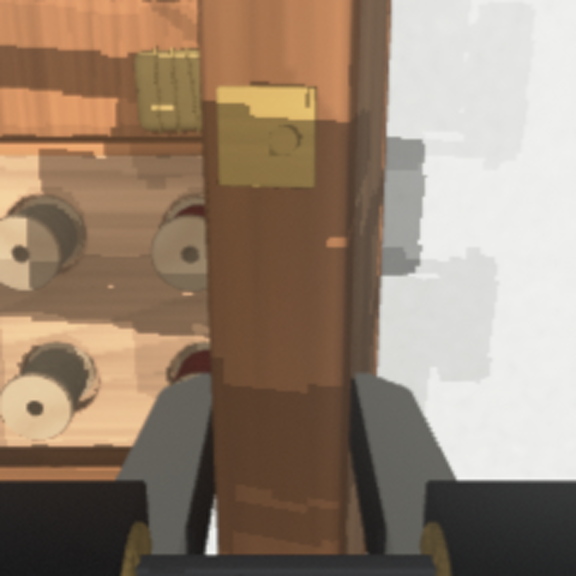

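View pics/s26c.png

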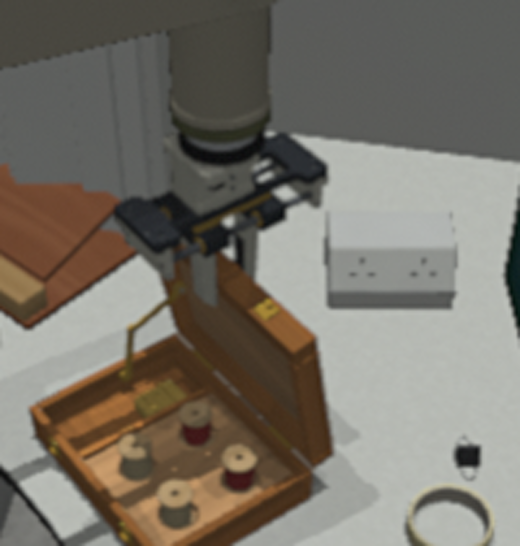

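Call:
carry_out(
  commands=[
    [[0,0,0,0],[0,0,0,0],[0,0,0,0],[0,0,0,0],[0,0,0,0],[0,0,0,0]],
  ],
)

```text
t: 27.53
tool_pos: [0.6176, 0.0305, 0.1892]
orientation: [-2.159, -2.282, 0.0]
force: [3.0, -0.3, -2.1]
opening: 0.0314
```

```bash
python3 - <<'E'
from h import *
go([.617,.0315,.188]); a=cv2.imread("pics/w26.png").astype(int); snap("w27"); b=cv2.imread("pics/w27.png").astype(int)
print("mean/max diff",abs(a-b)[80:320,200:440].mean(),abs(a-b)[80:320,200:440].max(), np.round(robot.read_state()["dq"],4))
robot.close_job()
E
```

```text
t 27.53 pos [0.6176 0.0305 0.1892] yawY 3.19 deg  shift cm [ 0.11 -0.06  0.12]  rows>=0.0  open 0.0314 F [ 3.   -0.29 -2.05]
mean/max diff 0.5875520833333333 71 [-0.0006 -0.0012  0.0017 -0.0003 -0.0012  0.0011]
the job is handed in; nothing more can be done
```

Both loose reels are seated and the lid is held still at its point of balance in the gripper. I handed the job in at about 27.5 s; no verdict was reported.

- **Reels:** The cream reel stands in the front right seat and the red reel in the rear left. In the last wrist picture with all four seats in view, each top was about 1 mm from its seat's centre. Both are upright and let go. The reels already seated had not moved by more than about 1 mm.
- **Lid:** I pushed the lid forward with the fingers closed loosely round its front rail, then gripped it with a 16 N command; the fingers stopped on it at 31 mm. The wrist picture gives about 1.407 rad and the scene picture about 1.415 rad, against 1.40 for balance. Two pictures 0.6 s apart showed almost no change (mean pixel difference 0.6, with a few larger ones), and the joint speeds were near zero.
- **What disagreed:**
  - The real fingertips sit about 16 mm behind the TCP, not 14 mm ahead as stated. My first grasp of the cream reel closed above it without touching it. I then worked from fingertip positions measured in the wrist pictures.
  - The opening read 33 mm on the 35 mm reel flanges, but both held firmly.

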